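Photograph the slotted faces of hexagon bars and file them

TASK

Photograph the slotted faces of the hexagon bars (three or four of them) lying on the black mat: on the mat, roll every bar flat by flat until its slotted face is on top. With all of them so, half-press the button of the shutter release to its first click and keep it there for a second so that the camera focuses, then press it right down to take the picture. Then let go of the button and put every bar into the empty steel tray, lying down on its floor, not on one another.

Things in the scene. Friction and masses are not known exactly. Their poses are not given: they have to be found in the camera images.
- bar0: Plain metal hexagon bar, 60 mm long, 24 mm across flats (27.7 over corners, flats 13.9 mm wide), about 120 g. Origin at its middle, x along the bar, z out of the one flat with a milled slot along it (44 x 6 mm): slot on top = z up. Lying on a flat, its origin is 12 mm over the surface. Starts on the mat, slot not on top, x within 0.3 rad of the mat's x. May be absent.
- bar1: Plain metal hexagon bar, 60 mm long, 24 mm across flats (27.7 over corners, flats 13.9 mm wide), about 120 g. Origin at its middle, x along the bar, z out of the one flat with a milled slot along it (44 x 6 mm): slot on top = z up. Lying on a flat, its origin is 12 mm over the surface. Starts on the mat, slot not on top, x within 0.3 rad of the mat's x. May be absent.
- bar2: Plain metal hexagon bar, 60 mm long, 24 mm across flats (27.7 over corners, flats 13.9 mm wide), about 120 g. Origin at its middle, x along the bar, z out of the one flat with a milled slot along it (44 x 6 mm): slot on top = z up. Lying on a flat, its origin is 12 mm over the surface. Starts on the mat, slot not on top, x within 0.3 rad of the mat's x. May be absent.
- bar3: Plain metal hexagon bar, 60 mm long, 24 mm across flats (27.7 over corners, flats 13.9 mm wide), about 120 g. Origin at its middle, x along the bar, z out of the one flat with a milled slot along it (44 x 6 mm): slot on top = z up. Lying on a flat, its origin is 12 mm over the surface. Starts on the mat, slot not on top, x within 0.3 rad of the mat's x. May be absent.
- mat: Thick black rubber mat (photo ground) on the bench, 220 mm (x) x 290 mm (y), 12 mm thick, fixed. Origin at the centre of its underside. A bar on it, caught on its upper flank and led forward and up in an arc about its far lower edge, rolls onto the next flat and shifts 13.9 mm; a level push jams or slides it.
- tray: Empty open steel tray, 160 mm (x) x 180 mm (y) outside, 28 mm high, walls 4 mm, inner floor 12 mm over the bench, fixed, to one side of the mat. Origin at the centre of its underside.
- release_box: Shutter release: black box 75 x 95 x 34 mm, fixed, on the other side of the mat, with a round grey button (32 mm across) on top in a metal collar 46 mm across whose top is 40 mm over the bench. Origin at the centre of its underside.
- button_top (a point): Centre of the top of the grey button, 52 mm over the bench when released; moves down with it, up to 10 mm.
- focus (a joint): First stage of the button, m: 0 released, 0.005 at its stop (the first click). Spring: 0.6 N to begin, 2.1 N at the stop. Counts as half-pressed when over 0.0035 with shutter under 0.0015.
- shutter (a joint): Second stage of the button, m: 0 released, 0.005 right down; over 0.0035 takes the picture. It starts to move only when the first stage is at its stop and the push exceeds 7 N; 10.5 N right down. Both spring back.
There are look-alikes about, which are no part of the job. Leave any turquoise look-alike of the bar3 alone. Leave any yellow look-alike of the bar1 alone.

How it is judged:
On the way, in this order (a step that is already met when the one before it is completed fails the run):
1. every bar lies on the mat with its slotted face on top (x of bar0 in the frame of mat between -0.11 and 0.11 m and y of bar0 in the frame of mat between -0.145 and 0.145 m and angle between each of bar0, bar1, bar2, bar3's own z axis and vertical below 0.15 rad and z of each of bar0, bar1, bar2, bar3 in the frame of mat below 0.031 m and x of bar1 in the frame of mat between -0.11 and 0.11 m and y of bar1 in the frame of mat between -0.145 and 0.145 m and x of bar2 in the frame of mat between -0.11 and 0.11 m and y of bar2 in the frame of mat between -0.145 and 0.145 m and x of bar3 in the frame of mat between -0.11 and 0.11 m and y of bar3 in the frame of mat between -0.145 and 0.145 m and linear speed of each of bar0, bar1, bar2, bar3 below 0.03 m/s), for 0.3 s.
2. the button is held at its first click for half a second, all slots on top (x of bar0 in the frame of mat between -0.11 and 0.11 m and y of bar0 in the frame of mat between -0.145 and 0.145 m and angle between each of bar0, bar1, bar2, bar3's own z axis and vertical below 0.15 rad and z of each of bar0, bar1, bar2, bar3 in the frame of mat below 0.031 m and x of bar1 in the frame of mat between -0.11 and 0.11 m and y of bar1 in the frame of mat between -0.145 and 0.145 m and x of bar2 in the frame of mat between -0.11 and 0.11 m and y of bar2 in the frame of mat between -0.145 and 0.145 m and x of bar3 in the frame of mat between -0.11 and 0.11 m and y of bar3 in the frame of mat between -0.145 and 0.145 m and value of joint focus above 0.0035 m and value of joint shutter below 0.0015 m), for 0.5 s.
3. the button is pressed right down, all slots on top (x of bar0 in the frame of mat between -0.11 and 0.11 m and y of bar0 in the frame of mat between -0.145 and 0.145 m and angle between each of bar0, bar1, bar2, bar3's own z axis and vertical below 0.15 rad and z of each of bar0, bar1, bar2, bar3 in the frame of mat below 0.031 m and x of bar1 in the frame of mat between -0.11 and 0.11 m and y of bar1 in the frame of mat between -0.145 and 0.145 m and x of bar2 in the frame of mat between -0.11 and 0.11 m and y of bar2 in the frame of mat between -0.145 and 0.145 m and x of bar3 in the frame of mat between -0.11 and 0.11 m and y of bar3 in the frame of mat between -0.145 and 0.145 m and value of joint shutter above 0.0035 m), for 0.05 s.
At the end, for the whole second after the job is handed in: Every bar lies in the tray (centre within 75 mm along x and 85 mm along y of the tray's centre, centre no more than 34 mm over the tray's underside), at rest, and both stages of the button are released (under 1 mm) (x of bar0 in the frame of tray between -0.075 and 0.075 m and y of bar0 in the frame of tray between -0.085 and 0.085 m and z of each of bar0, bar1, bar2, bar3 in the frame of tray below 0.034 m and x of bar1 in the frame of tray between -0.075 and 0.075 m and y of bar1 in the frame of tray between -0.085 and 0.085 m and x of bar2 in the frame of tray between -0.075 and 0.075 m and y of bar2 in the frame of tray between -0.085 and 0.085 m and x of bar3 in the frame of tray between -0.075 and 0.075 m and y of bar3 in the frame of tray between -0.085 and 0.085 m and linear speed of each of bar0, bar1, bar2, bar3 below 0.03 m/s and value of joint each of focus, shutter below 0.001 m); the robot touches nothing.
Of bar0, bar1, bar2, bar3 only 3 to 4 are there at a start; the rules pass over those that are not, and their reading is None.
At some moment in a run one of bar0, bar1, bar2, bar3 may be knocked a few centimetres aside while the robot is not near it.
Once in a run the grip may slacken for a moment while it holds something.
It also fails if it takes over 210 s, if anything falls off the work surface, if the arm or the gripper's body presses on something with over 40 N, if the wrist force passes 120 N, or if a joint passes its speed limit or range.

ROBOT

A 7-joint arm with a two-finger parallel gripper is mounted at the origin on a cart in front of the work surface, level with it; the furniture and walls round the work are solid. World frame = base frame: x ahead of the robot, y to its left, z up, the work surface at z = 0. Lengths are in m, angles in rad, forces in N, time in s.
With the tool pointing down it reaches from about 0.425 to 0.925 m from the base axis. Payload 6.8 kg.
Tool frame: the origin (TCP) lies midway between the tips of the shut fingers; the grasp point (between the pads) lies 19 mm behind it; z points along the fingers, y is the line along which they close (so a half turn about z gives the same grasp; the last joint's range is limited). The gripper opens to 85 mm and grips with 20 to 120 N. Pads are 22 mm wide; open, the fingers measure 114 mm over their backs; the gripper's body (76 mm by 85 mm) begins 54 mm behind the grasp point. The pads swing forward as they close: fully open they stand 13 mm farther back than shut.
Start: joints at [-1.422, 0.477, 0.022, 1.555, -0.011, 1.109, -0.083], TCP at [0.171, 0.653, 0.231] pointing down, gripper open.
Joint ranges: [-2.96, 2.96], [-0.34, 2.1], [-1.41, 1.46], [0.24, 2.44], [-1.37, 4.51], [0.17, 1.92], [-2.96, 2.96]. Speed limits (rad/s): [2.39, 2.39, 3.14, 3.14, 3.14, 3.14, 3.14].

INTERFACE

Orientations are given as a unit quaternion [w, x, y, z].
In Python, from station import bot, imaging gives the robot as it stands.
- The arm moves only by the tool move_arm, never from a script. Its argument "commands" is a list that holds one entry, the list of rows, each a list of 7 numbers: the shift along the tool's x, y, z in m, then the turn, a rotation vector about the tool's x, y, z in degrees, then the finger opening in m, from 0 to 0.0854. In form: [[[x, y, z, rx, ry, rz, grip], ...]]. A call has 1 to 20 rows; each row shifts and turns the commanded pose from where the row before left it, along the tool's axes as they then stand; what a row does not reach is not made up. A row lasts 1/8 s, in which the tool goes at most 62.5 mm and 10.7 degrees, less where a joint would pass 70% of its speed; a pose out of reach is approached as far as the arm can. A call is refused whole if a number of a shift passes 0.0625 or a number of a turn 10.7, either way. A call with a gripper value outside its range is refused whole. The fingers move at their own pace and stop on an object; "squeeze" is the grip in N (left out, the last holds). Time passes only in rows, so rows that do not move let the fingers close. It gives the time, the measured TCP pose, the force, the opening and the grip force at its end, in the units of the state.
- bot.get_obs(): the state, without advancing time (a new reading comes with each control period).
- imaging.read_camera(name): name is "scene" or "top" or "wrist"; returns the picture (384x512x3 uint8, red, green, blue); there is no depth.
- imaging.calibration(name): a dict with "intrinsics" (3x3 intrinsics, pixels), "k1" (the pictures are not rectified: a ray, as slopes to the right and down, at radius r is drawn at 1 + k1 r^2 times it, then the intrinsics apply), "extrinsics" (4x4, takes a point from camera to world coordinates); the wrist camera has in their place "mount" (4x4, takes a point from camera to tool coordinates, whose origin is the TCP and whose axes are the flange's). Camera axes: x right, y down, z forward; pixel columns grow to the right and rows downward; lengths in m; the calibration is good to about 2 mm. A picture is of the moment at which its call begins: read the wrist's pose just before it. calibration takes no time and is no camera call.
- bot.hand_in(): hands the job in; it is judged then, once.
The state is a dict: "t": time; "q": joint angles; "joint_vel": joint speeds; "joint_torque": joint torques, N m; "eef_pos": TCP position; "tool_rot": TCP orientation; "contact_force": force on the tool from outside, world axes, zero at the start; "torque": the same for the moment, N m; "gripper_width": opening from 0.0 (shut) to 1.0 (fully open); "grasp_force": force on a finger pad.
Only numpy, scipy, OpenCV 4.12 (cv2) and the standard library are available. Lean on these libraries where they do the work, as an engineer would, in place of code of your own. Each camera call takes 0.05 s, during which the arm holds its last target. There are 200 camera calls.

## Working session

There is one attempt and no reset: what is moved stays moved. The work goes in short steps, Python scripts to look and compute and a tool call to move; the robot and the scene stay as the last step left them, time stands still between calls to the robot, and variables do not carry over. Pictures are saved under pics/ and viewed, at most 14 in all, crops included, and the job is handed in when it is done.

Besides the shell and the picture viewer there is one more tool, called after "Emit:" by a JSON object that holds its "method" and its "body". move_arm: Moves the arm, as the interface text tells. Its arguments: {"type":"object","properties":{"commands":{"type":"array","items":{"type":"array","items":{"type":"array","items":{"type":"number"}}}},"squeeze":{"type":"number"}},"required":["commands"]}

```bash
ls; mkdir -p pics; python3 - <<'E'
from station import bot, imaging
import cv2, numpy as np
o=bot.get_obs()
print({k:np.round(v,3).tolist() for k,v in o.items()})
for n in ("top","scene","wrist"):
    c=imaging.calibration(n); print(n,{k:np.round(v,4).tolist() for k,v in c.items()})
a=imaging.read_camera("top");b=imaging.read_camera("scene")
cv2.imwrite("pics/top0.png",a[:,:,::-1]);cv2.imwrite("pics/scene0.png",b[:,:,::-1])
E
```

```text
pics
{'t': 0.0, 'q': [-1.422, 0.478, 0.022, 1.556, -0.012, 1.109, -0.083], 'joint_vel': [0.001, 0.001, 0.001, -0.001, -0.001, 0.001, 0.0], 'joint_torque': [-0.0, -59.646, 1.608, -28.119, 0.012, 0.01, -0.0], 'eef_pos': [0.171, 0.652, 0.23], 'tool_rot': [-0.0, 0.128, 0.992, -0.001], 'contact_force': [-0.702, 0.087, -0.34], 'torque': [0.004, -0.055, 0.023], 'grasp_force': 0.0, 'gripper_width': 0.999}
top {'intrinsics': [[426.9074, 0.0, 255.1018], [0.0, 426.9074, 188.9076], [0.0, 0.0, 1.0]], 'k1': -0.121, 'extrinsics': [[-0.0113, -0.9951, 0.098, 0.3814], [-0.9999, 0.0116, 0.0017, -0.0003], [-0.0028, -0.098, -0.9952, 1.0513], [0.0, 0.0, 0.0, 1.0]]}
scene {'intrinsics': [[353.6649, 0.0, 257.7882], [0.0, 353.6649, 193.1329], [0.0, 0.0, 1.0]], 'k1': 0.0046, 'extrinsics': [[0.5625, -0.3811, 0.7338, -0.2752], [-0.8268, -0.2503, 0.5038, -0.5185], [-0.0083, -0.89, -0.4559, 0.5311], [0.0, 0.0, 0.0, 1.0]]}
wrist {'intrinsics': [[282.7097, 0.0, 263.4692], [0.0, 282.7097, 188.7071], [0.0, 0.0, 1.0]], 'k1': -0.022, 'mount': [[-0.0001, -0.9459, -0.3244, 0.0827], [1.0, -0.0001, -0.0, -0.0002], [-0.0, -0.3244, 0.9459, -0.1409], [0.0, 0.0, 0.0, 1.0]]}
```

View pics/top0.png

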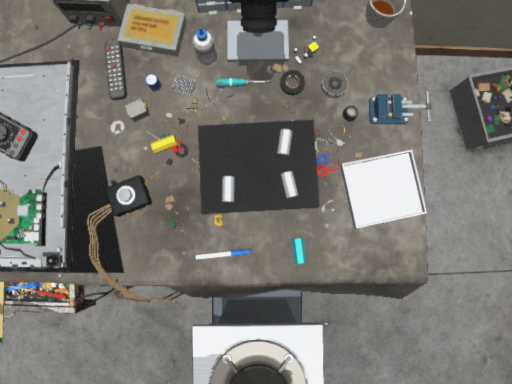

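View pics/scene0.png

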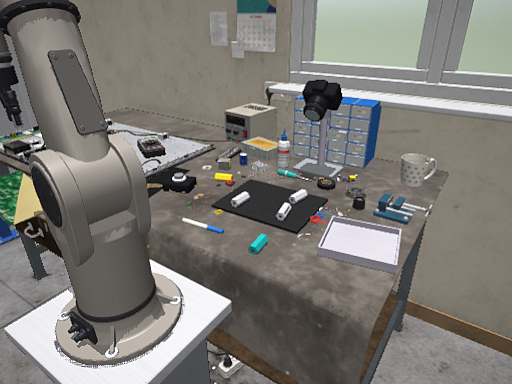

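```bash
cat > h.py <<'E'
from station import bot, imaging
import cv2, numpy as np
from scipy.spatial.transform import Rotation as R
def tool(o=None):
    o=o or bot.get_obs(); q=np.array(o["tool_rot"]); T=np.eye(4)
    T[:3,:3]=R.from_quat(q[[1,2,3,0]]).as_matrix(); T[:3,3]=o["eef_pos"]; return T
def shot(n):
    T=tool() if n=="wrist" else None
    im=imaging.read_camera(n)[:,:,::-1].copy(); c=imaging.calibration(n)
    return im,(c["intrinsics"],c["k1"],T@c["mount"] if n=="wrist" else np.array(c["extrinsics"]))
def ray(cam,px,z):
    K,k1,E=cam; px=np.atleast_2d(px).astype(float)
    d=cv2.undistortPoints(px[:,None],np.array(K),np.array([k1,0,0,0.]))[:,0]
    # drawn = r(1+k1 r^2): same model as OpenCV
    v=np.c_[d,np.ones(len(d))]@E[:3,:3].T; o=E[:3,3]
    return (o+v*((z-o[2])/v[:,2])[:,None])
def proj(cam,P):
    K,k1,E=cam; X=np.linalg.inv(E)
    return cv2.projectPoints(np.atleast_2d(P).astype(float),cv2.Rodrigues(X[:3,:3])[0],X[:3,3],np.array(K),np.array([k1,0,0,0.]))[0][:,0]
def plan(p,Rt=None,o=None):
    """print shift (current tool axes) and rotvec (deg) to a target"""
    T=tool(o); s=T[:3,:3].T@(np.array(p)-T[:3,3]); print("shift mm",np.round(s*1000,1),"rows>=",np.ceil(np.linalg.norm(s)/.0625))
    if Rt is not None: 
        r=np.degrees(R.from_matrix(T[:3,:3].T@Rt).as_rotvec()); print("turn deg",np.round(r,1),"rows>=",np.ceil(np.linalg.norm(r)/10.7))
def rects(mask,cam,z,amin):
    for c in cv2.findContours(mask,cv2.RETR_EXTERNAL,cv2.CHAIN_APPROX_SIMPLE)[0]:
        if cv2.contourArea(c)<amin: continue
        b=cv2.minAreaRect(c); q=ray(cam,cv2.boxPoints(b),z)
        e=q[1]-q[0],q[2]-q[1]; l=[np.linalg.norm(x) for x in e]; m=e[int(np.argmax(l))]
        print("px",np.round(b[0]),"centre",np.round(q.mean(0),4),"size",np.round(sorted(l),4),"ang of long side",round(np.degrees(np.arctan2(m[1],m[0]))%180,1))
E
python3 - <<'E'
from h import *
im,cam=shot("top"); g=cv2.cvtColor(im,cv2.COLOR_BGR2HSV)
m=np.zeros(g.shape[:2],np.uint8); m[115:220,190:325]=255
print("bars"); rects(cv2.inRange(g,(0,0,120),(180,60,255))&m,cam,.03,100)
print("mat"); 
blk=cv2.inRange(g,(0,0,0),(180,255,45))&m
rects(cv2.morphologyEx(blk,cv2.MORPH_CLOSE,np.ones((15,15))),cam,.012,3000)
m[:]=0;m[140:240,335:440]=255
print("tray");rects(cv2.morphologyEx(cv2.inRange(g,(0,0,170),(180,40,255))&m,cv2.MORPH_CLOSE,np.ones((9,9))),cam,.028,1000)
print("button",ray(cam,[(125,195)],.052))
m[:]=0;m[165:225,100:155]=255
rects(cv2.inRange(g,(0,0,100),(180,40,255))&m,cam,.045,30)
print(tool().round(3))
E
```

```text
bars
px [248. 215.] centre [0.4195 0.0203 0.03  ] size [0.0191 0.1269] ang of long side 89.4
px [228. 188.] centre [0.4839 0.0678 0.03  ] size [0.0266 0.0604] ang of long side 179.6
px [289. 184.] centre [ 0.4933 -0.0803  0.03  ] size [0.0282 0.0628] ang of long side 12.8
px [284. 141.] centre [ 0.5982 -0.0715  0.03  ] size [0.028  0.0629] ang of long side 171.0
px [214. 122.] centre [0.6469 0.1005 0.03  ] size [0.0377 0.1184] ang of long side 89.1
mat
tray
px [384. 188.] centre [ 0.4809 -0.3138  0.028 ] size [0.164  0.1847] ang of long side 101.4
button [[0.46888569 0.31092346 0.052     ]]
px [126. 194.] centre [0.4707 0.312  0.045 ] size [0.0456 0.0467] ang of long side 89.3
px [134. 202.] centre [0.4527 0.2912 0.045 ] size [0.0981 0.105 ] ang of long side 0.6
px [130. 175.] centre [0.5177 0.3034 0.045 ] size [0.0483 0.1209] ang of long side 89.1
[[-0.967  0.254 -0.     0.171]
 [ 0.254  0.967 -0.001  0.652]
 [-0.    -0.001 -1.     0.231]
 [ 0.     0.     0.     1.   ]]
```

Emit:
{"method": "move_arm", "body": {"commands": [[[-0.0302, -0.0341, 0.0017, 0, 0, 0, 0.085], [-0.0302, -0.0341, 0.0017, 0, 0, 0, 0.085], [-0.0302, -0.0341, 0.0017, 0, 0, 0, 0.085], [-0.0302, -0.0341, 0.0017, 0, 0, 0, 0.085], [-0.0302, -0.0341, 0.0017, 0, 0, 0, 0.085], [-0.0302, -0.0341, 0.0017, 0, 0, 0, 0.085], [-0.0302, -0.0341, 0.0017, 0, 0, 0, 0.085], [-0.0302, -0.0341, 0.0017, 0, 0, 0, 0.085], [-0.0302, -0.0341, 0.0017, 0, 0, 0, 0.085], [-0.0302, -0.0341, 0.0017, 0, 0, 0, 0.085], [-0.0302, -0.0341, 0.0017, 0, 0, 0, 0.085], [-0.0302, -0.0341, 0.0017, 0, 0, 0, 0.085], [-0.0302, -0.0341, 0.0017, 0, 0, 0, 0.085], [-0.0302, -0.0341, 0.0017, 0, 0, 0, 0.085], [-0.0302, -0.0341, 0.0017, 0, 0, 0, 0.085], [-0.0302, -0.0341, 0.0017, 0, 0, 0, 0.085], [-0.0302, -0.0341, 0.0017, 0, 0, 0, 0.085], [-0.0302, -0.0341, 0.0017, 0, 0, 0, 0.085]]]}}

```text
t: 2.4
eef_pos: [0.5417, -0.08, 0.2005]
tool_rot: [-0.0, 0.128, 0.992, 0.0]
contact_force: [0.9, 0.5, -0.0]
gripper_width: 0.996
grasp_force: 0.0
```

Emit:
{"method": "move_arm", "body": {"commands": [[[0, 0, 0, 0, 0, 10, 0.085], [0, 0, 0, 0, 0, 10, 0.085], [0, 0, 0, 0, 0, 10, 0.085], [0, 0, 0, 0, 0, 10, 0.085], [0, 0, 0, 0, 0, 10, 0.085], [0, 0, 0, 0, 0, 10, 0.085], [0, 0, 0, 0, 0, 10, 0.085], [0, 0, 0, 0, 0, 5, 0.085]]]}}

```text
t: 3.4
eef_pos: [0.5411, -0.0787, 0.2005]
tool_rot: [-0.0, 0.707, 0.708, -0.0]
contact_force: [0.3, 0.2, -0.3]
gripper_width: 0.994
grasp_force: 0.0
```

```bash
python3 - <<'E'
from h import *
print(tool().round(3),np.round(bot.get_obs()["q"],2))
im,cam=shot("wrist"); cv2.imwrite("pics/w1.png",cv2.resize(im,(768,576),interpolation=cv2.INTER_CUBIC))
E
```

```text
[[-0.001  1.    -0.     0.541]
 [ 1.     0.001 -0.    -0.079]
 [-0.    -0.    -1.     0.2  ]
 [ 0.     0.     0.     1.   ]] [-0.57  0.37  0.76  1.93 -0.31  0.96  0.34]
```

View pics/w1.png

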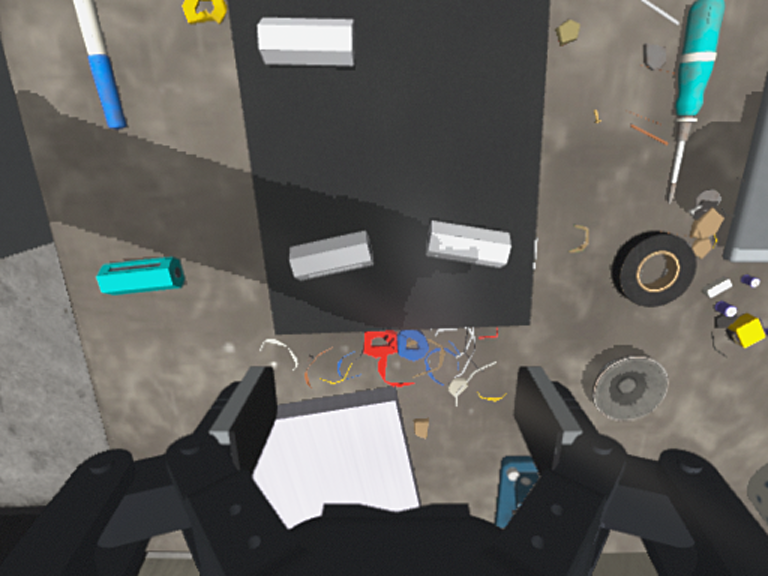

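```bash
python3 - <<'E'
from h import *
im=cv2.imread("pics/w1.png")
def cr(x,y): 
    c=cv2.resize(im[max(0,y-45):y+45,x-66:x+66],(396,270),interpolation=cv2.INTER_CUBIC)
    g=c.max(2).astype(float); return np.clip((g/255)**1.5*255,0,255).astype(np.uint8)
a=np.vstack([np.hstack([cr(305,45),cr(330,255)]),np.hstack([cr(468,243),cr(140,275)])])
cv2.imwrite("pics/c1.png",a)
E
```

```text
(no output)
```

View pics/c1.png

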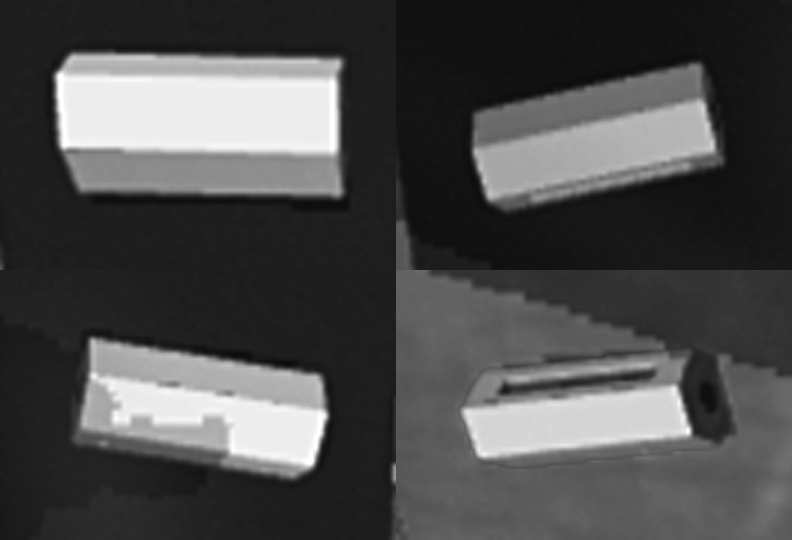

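Emit:
{"method": "move_arm", "body": {"commands": [[[-0.047, 0, 0, 0, 0, 0, 0.085], [-0.047, 0, 0, 0, 0, 0, 0.085], [-0.046, 0, 0, 0, 10, 0, 0.085], [0, 0, 0, 0, 10, 0, 0.085], [0, 0, 0, 0, 0, 0, 0.085]]]}}

```text
t: 4.08
eef_pos: [0.5397, -0.2166, 0.1994]
tool_rot: [-0.114, 0.7, 0.696, 0.11]
contact_force: [-0.2, 0.3, 0.5]
gripper_width: 0.997
grasp_force: 0.0
```

```bash
python3 - <<'E'
from h import *
print(tool().round(3),np.round(bot.get_obs()["q"],2))
im,cam=shot("wrist"); cv2.imwrite("pics/w2r.png",im)
def cr(P):
    x,y=proj(cam,P)[0].astype(int); print(x,y)
    c=im[max(0,y-36):y+36,max(0,x-48):x+48]
    return cv2.resize(c,(384,288),interpolation=cv2.INTER_CUBIC)
cv2.imwrite("pics/c2.png",np.hstack([cr((.493,-.08,.03)),cr((.598,-.0715,.03))]))
E
```

```text
[[ 0.006  1.    -0.005  0.54 ]
 [ 0.95  -0.004  0.313 -0.217]
 [ 0.313 -0.007 -0.95   0.199]
 [ 0.     0.     0.     1.   ]] [-0.02  0.51  0.63  1.75 -0.59  1.23  0.85]
223 97
313 89
```

View pics/c2.png

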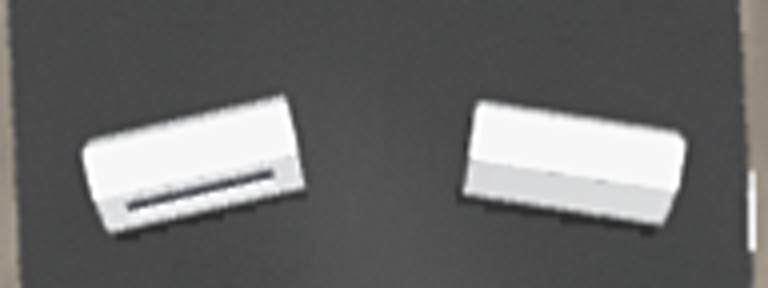

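```bash
cat >> h.py <<'E'
def RT(psi,phi):
    R0=np.array([[0,1,0],[1,0,0],[0,0,-1.]]); return R.from_euler("z",psi,degrees=True).as_matrix()@R.from_euler("x",phi,degrees=True).as_matrix()@R0
def bars(im,cam,z=.024,box=((.42,.66),(-.13,.17)),amin=100):
    g=cv2.cvtColor(im,cv2.COLOR_BGR2HSV); m=np.zeros(im.shape[:2],np.uint8)
    (a,b),(c,d)=box; P=proj(cam,[(a,c,.012),(b,c,.012),(b,d,.012),(a,d,.012)])
    cv2.fillConvexPoly(m,P.astype(np.int32),255)
    k=cv2.inRange(g,(0,0,100),(180,70,255))&m
    rects(cv2.morphologyEx(k,cv2.MORPH_CLOSE,np.ones((3,3))),cam,z,amin)
E
python3 - <<'E'
from h import *
im=cv2.imread("pics/w2r.png"); c=imaging.calibration("wrist")
bars(im,(c["intrinsics"],c["k1"],tool()@c["mount"]),box=((.45,.65),(-.11,.0)),amin=300)
im,cam=shot("top"); bars(im,cam,box=((.45,.62),(-.12,.14)))
im,cam=shot("wrist"); bars(im,cam,box=((.45,.65),(-.11,.0)),amin=300)
c=np.array([.4915,-.081,.024])
Rt=RT(12.8,30); plan(c-Rt[:,2]*.06,Rt); print(Rt[:,2])
E
```

```text
px [223. 102.] centre [ 0.4921 -0.0803  0.024 ] size [0.0294 0.0639] ang of long side 12.8
px [312.  93.] centre [ 0.5982 -0.0704  0.024 ] size [0.0291 0.0641] ang of long side 171.2
px [228. 188.] centre [0.4857 0.067  0.024 ] size [0.0292 0.0632] ang of long side 179.6
px [289. 184.] centre [ 0.494  -0.0809  0.024 ] size [0.0315 0.0655] ang of long side 12.0
px [284. 143.] centre [ 0.5944 -0.0711  0.024 ] size [0.0309 0.0551] ang of long side 171.0
px [222. 106.] centre [ 0.4916 -0.0829  0.024 ] size [0.0294 0.064 ] ang of long side 12.5
px [312.  98.] centre [ 0.5978 -0.0735  0.024 ] size [0.0291 0.0641] ang of long side 170.8
shift mm [ 55.9 -42.5 149.3] rows>= 3.0
turn deg [  4.8  11.6 -11.5] rows>= 2.0
[-0.11077425  0.48757468 -0.8660254 ]
```

```bash
cat >> h.py <<'E'
def plan2(p,Rt):
    """turn first (rotvec, deg), then shift in the turned axes"""
    T=tool(); r=np.degrees(R.from_matrix(T[:3,:3].T@Rt).as_rotvec()); s=Rt.T@(np.array(p)-T[:3,3])
    print("turn",np.round(r,1),"rows",np.ceil(np.linalg.norm(r)/10.7),"then shift mm",np.round(s*1000,1),"rows",np.ceil(np.linalg.norm(s)/.0625))
def grasp_plan(c,psi,phi,d=.010,back=.06):
    Rt=RT(psi,phi); c=np.array(c); plan2(c-Rt[:,2]*back,Rt); print("then z by mm",(back+d)*1000)
E
python3 -c "
from h import *
grasp_plan((.492,-.081,.024),12.6,30)"
```

```text
turn [  4.7  11.7 -11.3] rows 2.0 then shift mm [ 30.4 -20.6 160.7] rows 3.0
then z by mm 69.99999999999999
```

Emit:
{"method": "move_arm", "body": {"commands": [[[0, 0, 0, 2.4, 5.8, -5.7, 0.085], [0, 0, 0, 2.4, 5.8, -5.7, 0.085], [0.0075, -0.005, 0.04, 0, 0, 0, 0.085], [0.0075, -0.005, 0.04, 0, 0, 0, 0.085], [0.0075, -0.005, 0.04, 0, 0, 0, 0.085], [0.0079, -0.0056, 0.04, 0, 0, 0, 0.085], [0, 0, 0, 0, 0, 0, 0.085]]]}}

```text
t: 5.1
eef_pos: [0.4967, -0.1066, 0.0755]
tool_rot: [-0.205, 0.601, 0.755, 0.16]
contact_force: [0.9, -0.1, 0.2]
gripper_width: 0.995
grasp_force: 0.0
```

```bash
python3 - <<'E'
from h import *
im,cam=shot("wrist"); bars(im,cam,box=((.45,.55),(-.12,-.03)),amin=300)
grasp_plan((.492,-.081,.024),12.6,30)
cv2.imwrite("pics/w3.png",im)
E
```

```text
px [272. 217.] centre [ 0.4985 -0.0835  0.024 ] size [0.0776 0.085 ] ang of long side 118.5
turn [-0.2 -0.   0.2] rows 1.0 then shift mm [-1.6  0.  -0.1] rows 1.0
then z by mm 69.99999999999999
```

View pics/w3.png

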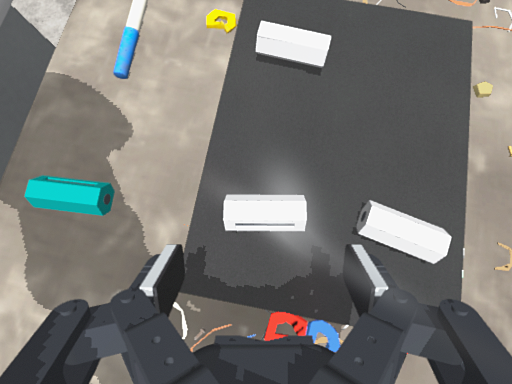

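Emit:
{"method": "move_arm", "body": {"commands": [[[-0.0016, 0, 0.018, 0, 0, 0, 0.085], [0, 0, 0.018, 0, 0, 0, 0.085], [0, 0, 0.018, 0, 0, 0, 0.085], [0, 0, 0.016, 0, 0, 0, 0.085], [0, 0, 0, 0, 0, 0, 0.085], [0, 0, 0, 0, 0, 0, 0.05], [0, 0, 0, 0, 0, 0, 0.05], [0, 0, 0, 0, 0, 0, 0.05], [0, 0, 0, 0, 0, 0, 0.05]]], "squeeze": 60}}

```text
t: 6.28
eef_pos: [0.4917, -0.0803, 0.0161]
tool_rot: [-0.201, 0.605, 0.754, 0.162]
contact_force: [0.5, -2.2, 6.5]
gripper_width: 0.684
grasp_force: 65.0
```

Emit:
{"method": "move_arm", "body": {"commands": [[[0.0025, 0, -0.0043, 0, 0, 0, 0.05], [0, 0, 0, 0, 0, 0, 0.05], [-0.0017, 0, -0.0002, 0, -10, 0, 0.05], [-0.0017, 0, -0.0002, 0, -10, 0, 0.05], [-0.0017, 0, -0.0002, 0, -10, 0, 0.05], [-0.0017, 0, -0.0002, 0, -10, 0, 0.05], [-0.0017, 0, -0.0002, 0, -10, 0, 0.05], [-0.0017, 0, -0.0002, 0, -10, 0, 0.05], [0, 0, 0, 0, 0, 0, 0.05], [0.001, 0, 0.0017, 0, 0, 0, 0.05], [0.001, 0, 0.0017, 0, 0, 0, 0.05], [0, 0, 0, 0, 0, 0, 0.05]]]}}

```text
t: 7.78
eef_pos: [0.4938, -0.0898, 0.0184]
tool_rot: [0.201, 0.606, 0.753, -0.161]
contact_force: [-5.7, 10.1, 29.0]
gripper_width: 0.684
grasp_force: 68.7
```

```bash
python3 - <<'E'
from h import *
print(tool().round(4), bot.get_obs()["gripper_width"],np.round(bot.get_obs()["q"],2))
im,cam=shot("wrist"); cv2.imwrite("pics/w4.png",im)
E
```

```text
[[-0.185   0.9767  0.1084  0.4938]
 [ 0.8475  0.2144 -0.4856 -0.0898]
 [-0.4976  0.002  -0.8674  0.0184]
 [ 0.      0.      0.      1.    ]] 0.6841576841270147 [-1.    0.88  0.96  2.25 -0.5   0.35  0.44]
```

View pics/w4.png

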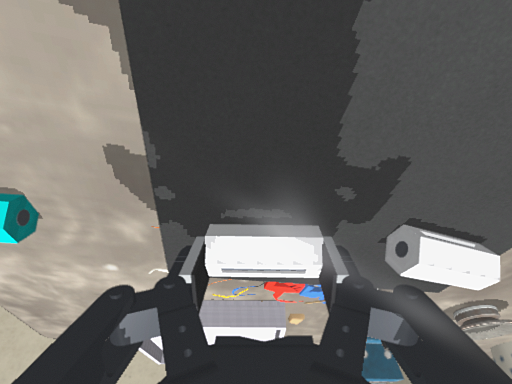

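Emit:
{"method": "move_arm", "body": {"commands": [[[-0.0005, 0, -0.0009, 0, 0, 0, 0.05], [0, 0, 0, 0, 0, 0, 0.05], [0, 0, 0, 0, 0, 0, 0.085], [0, 0, 0, 0, 0, 0, 0.085], [0, 0, 0, 0, 0, 0, 0.085], [0, 0, -0.015, 0, 0, 0, 0.085], [0, 0, -0.025, 0, 0, 0, 0.085], [0, 0, -0.04, 0, 0, 0, 0.085], [0, 0, 0, 0, 0, 0, 0.085]]]}}

```text
t: 8.95
eef_pos: [0.4857, -0.0479, 0.0881]
tool_rot: [0.203, 0.603, 0.754, -0.161]
contact_force: [0.2, -0.6, -1.4]
gripper_width: 0.994
grasp_force: 0.0
```

```bash
python3 - <<'E'
from h import *
im,cam=shot("wrist"); cv2.imwrite("pics/w5r.png",im)
t,ct=shot("top"); bars(t,ct,box=((.45,.62),(-.12,.14)))
def cr(P):
    x,y=proj(cam,P)[0].astype(int); print(x,y)
    x=min(max(x,64),448);y=min(max(y,48),336)
    return cv2.resize(im[y-48:y+48,x-64:x+64],(384,288),interpolation=cv2.INTER_CUBIC)
cv2.imwrite("pics/c5.png",np.vstack([np.hstack([cr((.492,-.083,.03)),cr((.598,-.0715,.03))]),cv2.resize(t[110:230,180:340],(768,576))[:300]]))
grasp_plan((.598,-.072,.024),-9,30)
E
```

```text
px [290. 184.] centre [ 0.4948 -0.083   0.024 ] size [0.0308 0.0649] ang of long side 12.8
px [218. 178.] centre [0.5099 0.0914 0.024 ] size [0.0871 0.1555] ang of long side 62.0
px [284. 143.] centre [ 0.5946 -0.0709  0.024 ] size [0.0299 0.0547] ang of long side 171.0
260 205
387 213
turn [-0.  59.3 22.6] rows 6.0 then shift mm [-35.4 115.7  -8. ] rows 2.0
then z by mm 69.99999999999999
```

View pics/c5.png

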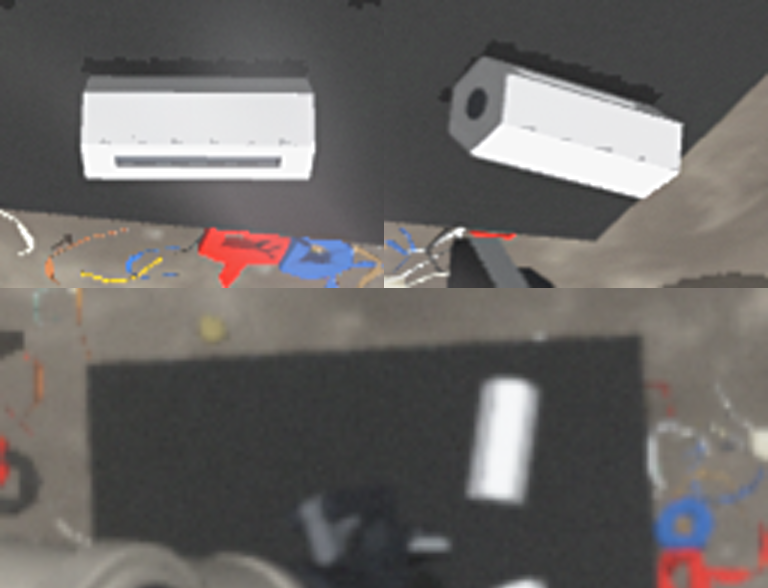

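```bash
python3 - <<'E'
from h import *
im=cv2.imread("pics/w5r.png"); c=cv2.resize(im[175:235,345:425],(720,540),interpolation=cv2.INTER_CUBIC)
cv2.imwrite("pics/c6.png",np.clip((c/255.)**.6*255,0,255).astype(np.uint8))
E
```

```text
(no output)
```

View pics/c6.png

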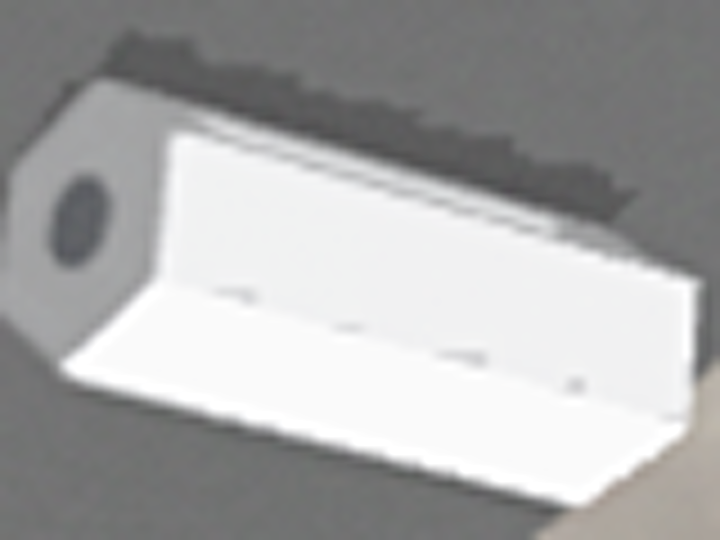

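```bash
python3 - <<'E'
from h import *
grasp_plan((.598,-.072,.024),-9,-30,d=.009)
E
```

```text
turn [10.8  0.  18.7] rows 3.0 then shift mm [ 27.4 115.7  -3.3] rows 2.0
then z by mm 68.99999999999999
```

Emit:
{"method": "move_arm", "body": {"commands": [[[0, 0, 0, 3.6, 0, 6.2, 0.085], [0, 0, 0, 3.6, 0, 6.2, 0.085], [0, 0, 0, 3.6, 0, 6.3, 0.085], [0.009, 0.038, -0.001, 0, 0, 0, 0.085], [0.009, 0.039, -0.001, 0, 0, 0, 0.085], [0.0094, 0.0387, -0.0013, 0, 0, 0, 0.085], [0, 0, 0, 0, 0, 0, 0.085], [0, 0, 0, 0, 0, 0, 0.085]]]}}

```text
t: 10.05
eef_pos: [0.6013, -0.0439, 0.0752]
tool_rot: [0.167, 0.735, 0.626, -0.198]
contact_force: [-0.1, -0.4, 0.2]
gripper_width: 0.993
grasp_force: 0.0
```

```bash
python3 - <<'E'
from h import *
im,cam=shot("wrist"); cv2.imwrite("pics/w7.png",im)
bars(im,cam,box=((.56,.63),(-.1,-.04)),amin=300)
grasp_plan((.598,-.072,.024),-9,-30,d=.009)
E
```

```text
px [262. 190.] centre [ 0.5989 -0.0553  0.024 ] size [0.0552 0.0554] ang of long side 90.8
turn [-0.2  0.1 -0.1] rows 1.0 then shift mm [ 1.   1.3 -1.2] rows 1.0
then z by mm 68.99999999999999
```

Emit:
{"method": "move_arm", "body": {"commands": [[[0.001, 0.0013, 0.017, 0, 0, 0, 0.085], [0, 0, 0.017, 0, 0, 0, 0.085], [0, 0, 0.017, 0, 0, 0, 0.085], [0, 0, 0.017, 0, 0, 0, 0.085], [0, 0, 0, 0, 0, 0, 0.085], [0, 0, 0, 0, 0, 0, 0.05], [0, 0, 0, 0, 0, 0, 0.05], [0, 0, 0, 0, 0, 0, 0.05], [0, 0, 0, 0, 0, 0, 0.05]]]}}

```text
t: 11.22
eef_pos: [0.5996, -0.0752, 0.0176]
tool_rot: [0.169, 0.734, 0.627, -0.197]
contact_force: [-0.2, 2.7, 5.7]
gripper_width: 0.683
grasp_force: 65.0
```

Emit:
{"method": "move_arm", "body": {"commands": [[[-0.0025, 0, -0.0043, 0, 0, 0, 0.05], [0, 0, 0, 0, 0, 0, 0.05], [0.0016, 0, -0.0001, 0, 10, 0, 0.05], [0.0016, 0, -0.0001, 0, 10, 0, 0.05], [0.0016, 0, -0.0001, 0, 10, 0, 0.05], [0.0016, 0, -0.0001, 0, 10, 0, 0.05], [0.0016, 0, -0.0001, 0, 10, 0, 0.05], [0.0016, 0, -0.0001, 0, 10, 0, 0.05], [0, 0, 0, 0, 0, 0, 0.05], [-0.0018, 0, 0.003, 0, 0, 0, 0.05], [0, 0, 0, 0, 0, 0, 0.05]]]}}

```text
t: 12.6
eef_pos: [0.6005, -0.0679, 0.0195]
tool_rot: [-0.166, 0.735, 0.628, 0.196]
contact_force: [-3.6, -5.3, 12.1]
gripper_width: 0.688
grasp_force: 66.8
```

Emit:
{"method": "move_arm", "body": {"commands": [[[0, 0, 0, 0, 0, 0, 0.085], [0, 0, 0, 0, 0, 0, 0.085], [0, 0, 0, 0, 0, 0, 0.085], [-0.0016, 0, -0.0001, 0, -10, 0, 0.085], [-0.0016, 0, -0.0001, 0, -10, 0, 0.085], [-0.0016, 0, -0.0001, 0, -10, 0, 0.085], [-0.0016, 0, -0.0001, 0, -10, 0, 0.085], [-0.0016, 0, -0.0001, 0, -10, 0, 0.085], [-0.0016, 0, -0.0001, 0, -10, 0, 0.085], [0, 0, 0, 0, 0, 0, 0.085]]]}}

```text
t: 13.85
eef_pos: [0.5991, -0.0707, 0.0141]
tool_rot: [0.169, 0.731, 0.631, -0.199]
contact_force: [-0.4, -0.2, -0.7]
gripper_width: 0.996
grasp_force: 0.0
```

```bash
python3 - <<'E'
from h import *
im,cam=shot("wrist"); cv2.imwrite("pics/c8.png",cv2.resize(im[160:340,140:400],(780,540),interpolation=cv2.INTER_CUBIC))
print(bot.get_obs()["contact_force"],bot.get_obs()["eef_pos"])
E
```

```text
[ 0.27457629 -0.04028098  0.71045137] [ 0.59874155 -0.07357668  0.0160231 ]
```

View pics/c8.png

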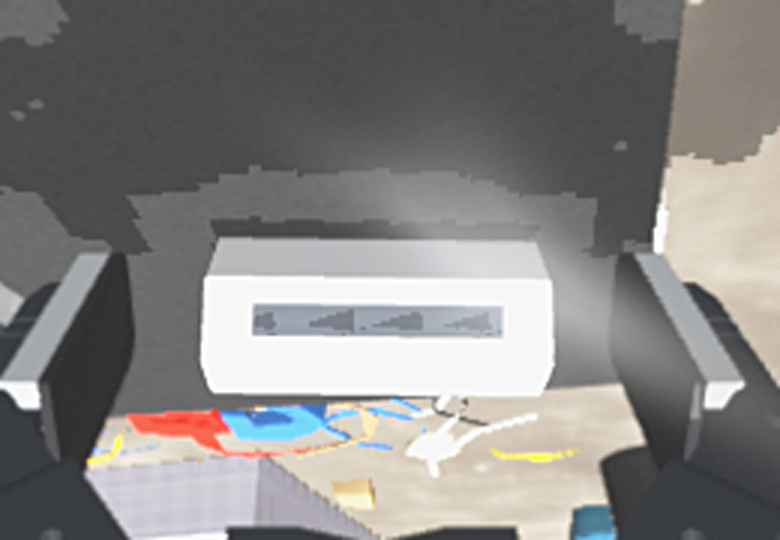

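Emit:
{"method": "move_arm", "body": {"commands": [[[0, 0, 0, 0, 0, 0, 0.05], [0, 0, 0, 0, 0, 0, 0.05], [0, 0, 0, 0, 0, 0, 0.05], [0, 0, 0, 0, 0, 0, 0.05], [-0.0025, 0, -0.0043, 0, 0, 0, 0.05], [0, 0, 0, 0, 0, 0, 0.05], [0.0016, 0, -0.0001, 0, 10, 0, 0.05], [0.0016, 0, -0.0001, 0, 10, 0, 0.05], [0.0016, 0, -0.0001, 0, 10, 0, 0.05], [0.0016, 0, -0.0001, 0, 10, 0, 0.05], [0.0016, 0, -0.0001, 0, 10, 0, 0.05], [0.0016, 0, -0.0001, 0, 10, 0, 0.05], [0, 0, 0, 0, 0, 0, 0.05], [-0.0018, 0, 0.003, 0, 0, 0, 0.05], [0, 0, 0, 0, 0, 0, 0.05]]]}}

```text
t: 15.78
eef_pos: [0.6007, -0.0656, 0.0192]
tool_rot: [-0.167, 0.734, 0.628, 0.196]
contact_force: [0.1, -1.6, 0.1]
gripper_width: 0.682
grasp_force: 66.0
```

Emit:
{"method": "move_arm", "body": {"commands": [[[-0.0008, 0, 0.0013, 0, 0, 0, 0.05], [0, 0, 0, 0, 0, 0, 0.05], [0, 0, 0, 0, 0, 0, 0.085], [0, 0, 0, 0, 0, 0, 0.085], [0, 0, 0, 0, 0, 0, 0.085], [0, 0, -0.015, 0, 0, 0, 0.085], [0, 0, -0.025, 0, 0, 0, 0.085], [0, 0, -0.04, 0, 0, 0, 0.085], [0, 0, -0.04, 0, 0, 0, 0.085], [0, 0, 0, 0, 0, 0, 0.085]]]}}

```text
t: 17.02
eef_pos: [0.5922, -0.1307, 0.1258]
tool_rot: [-0.164, 0.736, 0.626, 0.198]
contact_force: [0.6, 0.2, 0.4]
gripper_width: 0.994
grasp_force: 0.0
```

```bash
python3 - <<'E'
from h import *
grasp_plan((.4855,.067,.024),0,-30,d=.009,back=.06)
E
```

```text
turn [  0.4 -59.6  -9.7] rows 6.0 then shift mm [ 222.1 -106.7  -70.7] rows 5.0
then z by mm 68.99999999999999
```

Emit:
{"method": "move_arm", "body": {"commands": [[[0, 0, 0, 0.1, -9.9, -1.6, 0.085], [0, 0, 0, 0.1, -9.9, -1.6, 0.085], [0, 0, 0, 0.1, -9.9, -1.6, 0.085], [0, 0, 0, 0.1, -9.9, -1.6, 0.085], [0, 0, 0, 0, -10, -1.6, 0.085], [0, 0, 0, 0, -10, -1.7, 0.085], [0.0444, -0.0213, -0.0141, 0, 0, 0, 0.085], [0.0444, -0.0213, -0.0141, 0, 0, 0, 0.085], [0.0444, -0.0213, -0.0141, 0, 0, 0, 0.085], [0.0444, -0.0213, -0.0141, 0, 0, 0, 0.085], [0.0444, -0.0213, -0.0141, 0, 0, 0, 0.085], [0, 0, 0, 0, 0, 0, 0.085], [0, 0, 0, 0, 0, 0, 0.085]]]}}

```text
t: 18.65
eef_pos: [0.4828, 0.1008, 0.0736]
tool_rot: [0.18, 0.681, 0.686, -0.184]
contact_force: [0.0, -0.4, 0.2]
gripper_width: 0.993
grasp_force: 0.0
```

```bash
python3 - <<'E'
from h import *
im,cam=shot("wrist"); cv2.imwrite("pics/w9r.png",im)
print(proj(cam,(.4855,.067,.024)))
c=cv2.resize(im,(800,600),interpolation=cv2.INTER_CUBIC)
g=np.clip((c/255.)**.8*255,0,255).astype(np.uint8)
cv2.imwrite("pics/c9.png",g)
grasp_plan((.4855,.067,.024),0,-30,d=.009,back=.06)
E
```

```text
[[266.16728483 213.0634902 ]]
turn [-0.2 -0.2  0.4] rows 1.0 then shift mm [-3.8  2.6 -0.4] rows 1.0
then z by mm 68.99999999999999
```

View pics/c9.png

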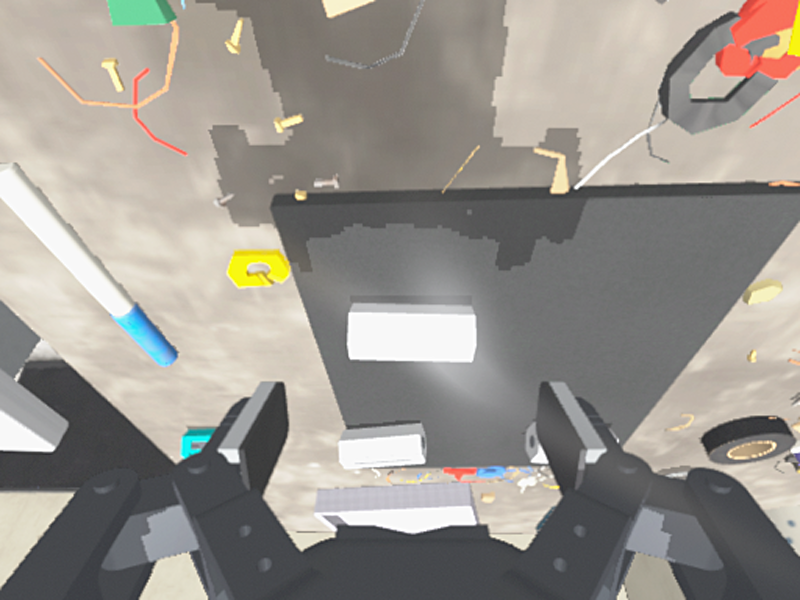

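Emit:
{"method": "move_arm", "body": {"commands": [[[-0.0038, 0.0026, 0.0166, -0.2, -0.2, 0.4, 0.085], [0, 0, 0.017, 0, 0, 0, 0.085], [0, 0, 0.017, 0, 0, 0, 0.085], [0, 0, 0.018, 0, 0, 0, 0.085], [0.0016, 0, -0.0001, 0, 10, 0, 0.085], [0.0016, 0, -0.0001, 0, 10, 0, 0.085], [0.0016, 0, -0.0001, 0, 10, 0, 0.085], [0.0016, 0, -0.0001, 0, 10, 0, 0.085], [0.0016, 0, -0.0001, 0, 10, 0, 0.085], [0.0016, 0, -0.0001, 0, 10, 0, 0.085], [0, 0, 0, 0, 0, 0, 0.085], [0, 0, 0, 0, 0, 0, 0.05], [0, 0, 0, 0, 0, 0, 0.05], [0, 0, 0, 0, 0, 0, 0.05], [0, 0, 0, 0, 0, 0, 0.05]]]}}

```text
t: 20.58
eef_pos: [0.483, 0.074, 0.0124]
tool_rot: [-0.165, 0.688, 0.689, 0.157]
contact_force: [-0.4, 0.9, 0.4]
gripper_width: 0.69
grasp_force: 64.1
```

Emit:
{"method": "move_arm", "body": {"commands": [[[0.0025, 0, -0.0043, 0, 0, 0, 0.05], [0, 0, 0, 0, 0, 0, 0.05], [-0.0016, 0, -0.0001, 0, -10, 0, 0.05], [-0.0016, 0, -0.0001, 0, -10, 0, 0.05], [-0.0016, 0, -0.0001, 0, -10, 0, 0.05], [-0.0016, 0, -0.0001, 0, -10, 0, 0.05], [-0.0016, 0, -0.0001, 0, -10, 0, 0.05], [-0.0016, 0, -0.0001, 0, -10, 0, 0.05], [0, 0, 0, 0, 0, 0, 0.05], [0.0018, 0, 0.003, 0, 0, 0, 0.05], [0, 0, 0, 0, 0, 0, 0.05]]]}}

```text
t: 21.95
eef_pos: [0.4822, 0.0619, 0.0134]
tool_rot: [0.187, 0.68, 0.681, -0.198]
contact_force: [-0.2, 0.1, -1.3]
gripper_width: 0.689
grasp_force: 64.3
```

Emit:
{"method": "move_arm", "body": {"commands": [[[0.0008, 0, 0.0013, 0, 0, 0, 0.05], [0, 0, 0, 0, 0, 0, 0.05]]]}}

```text
t: 22.2
eef_pos: [0.4822, 0.0618, 0.013]
tool_rot: [0.187, 0.68, 0.681, -0.198]
contact_force: [-3.5, 4.6, 17.4]
gripper_width: 0.689
grasp_force: 66.0
```

Emit:
{"method": "move_arm", "body": {"commands": [[[0, 0, 0, 0, 0, 0, 0.085], [0, 0, 0, 0, 0, 0, 0.085], [-0.0008, 0, -0.0013, 0, 0, 0, 0.085], [0.0015, 0, -0.0001, 0, 8.8, 0, 0.085], [0.0015, 0, -0.0001, 0, 8.8, 0, 0.085], [0.0015, 0, -0.0001, 0, 8.8, 0, 0.085], [0.0015, 0, -0.0001, 0, 8.8, 0, 0.085], [0.0015, 0, -0.0001, 0, 8.8, 0, 0.085], [0.0015, 0, -0.0001, 0, 8.8, 0, 0.085], [0.0015, 0, -0.0001, 0, 8.8, 0, 0.085], [0, 0, 0, 0, 0, 0, 0.085], [0, 0, 0, 0, 0, 0, 0.085]]]}}

```text
t: 23.7
eef_pos: [0.4815, 0.0731, 0.0116]
tool_rot: [-0.183, 0.686, 0.684, 0.169]
contact_force: [0.2, 0.4, 0.2]
gripper_width: 0.996
grasp_force: 0.0
```

```bash
python3 - <<'E'
from h import *
print(tool().round(4),bot.get_obs()["q"])
im,cam=shot("wrist"); cv2.imwrite("pics/c10.png",cv2.resize(im[160:340,140:400],(780,540),interpolation=cv2.INTER_CUBIC))
E
```

```text
[[ 0.0077  0.9998 -0.0176  0.4815]
 [ 0.8759  0.0017  0.4824  0.0731]
 [ 0.4823 -0.0191 -0.8758  0.0116]
 [ 0.      0.      0.      1.    ]] [ 0.03569279  0.60289547  0.01285242  2.14013028 -0.91469887  0.66260211
  0.85237048]
```

View pics/c10.png

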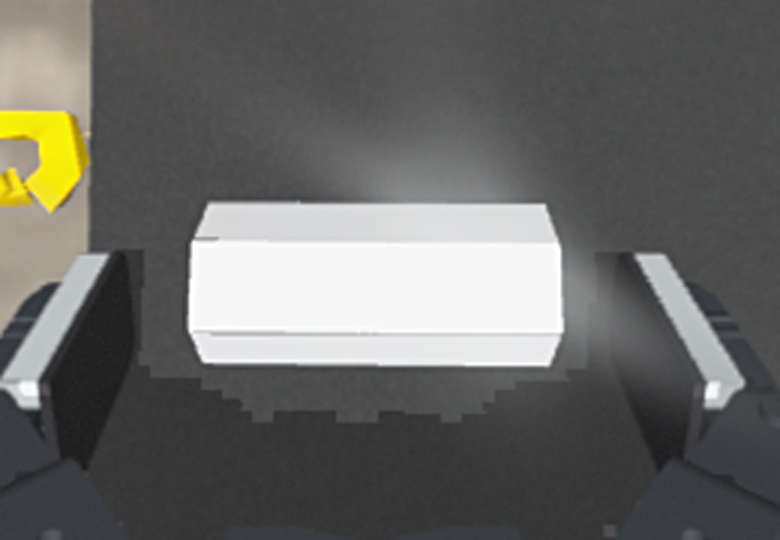

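Emit:
{"method": "move_arm", "body": {"commands": [[[0.0008, 0, -0.0013, 0, 0, 0, 0.085], [0, 0, 0, 0, 0, 0, 0.05], [0, 0, 0, 0, 0, 0, 0.05], [0, 0, 0, 0, 0, 0, 0.05], [0, 0, 0, 0, 0, 0, 0.05], [0.0025, 0, -0.0043, 0, 0, 0, 0.05], [0, 0, 0, 0, 0, 0, 0.05], [-0.0015, 0, -0.0001, 0, -8.7, 0, 0.05], [-0.0015, 0, -0.0001, 0, -8.7, 0, 0.05], [-0.0015, 0, -0.0001, 0, -8.7, 0, 0.05], [-0.0015, 0, -0.0001, 0, -8.7, 0, 0.05], [-0.0015, 0, -0.0001, 0, -8.7, 0, 0.05], [-0.0015, 0, -0.0001, 0, -8.7, 0, 0.05], [-0.0015, 0, -0.0001, 0, -8.8, 0, 0.05], [0, 0, 0, 0, 0, 0, 0.05], [0.0018, 0, 0.003, 0, 0, 0, 0.05], [0, 0, 0, 0, 0, 0, 0.05]]]}}

```text
t: 25.88
eef_pos: [0.4817, 0.0616, 0.0155]
tool_rot: [0.187, 0.679, 0.681, -0.2]
contact_force: [-0.3, -0.8, -0.3]
gripper_width: 0.688
grasp_force: 64.4
```

Lower until contact, release, turn the open gripper back and look.

Emit:
{"method": "move_arm", "body": {"commands": [[[0.001, 0, 0.0017, 0, 0, 0, 0.05], [0, 0, 0, 0, 0, 0, 0.05]]]}}

```text
t: 26.12
eef_pos: [0.4817, 0.0615, 0.0149]
tool_rot: [0.188, 0.679, 0.681, -0.201]
contact_force: [-5.8, 4.8, 21.1]
gripper_width: 0.689
grasp_force: 66.7
```

Emit:
{"method": "move_arm", "body": {"commands": [[[0, 0, 0, 0, 0, 0, 0.085], [0, 0, 0, 0, 0, 0, 0.085], [-0.0005, 0, -0.0009, 0, 0, 0, 0.085], [0.0015, 0, -0.0001, 0, 8.8, 0, 0.085], [0.0015, 0, -0.0001, 0, 8.8, 0, 0.085], [0.0015, 0, -0.0001, 0, 8.8, 0, 0.085], [0.0015, 0, -0.0001, 0, 8.8, 0, 0.085], [0.0015, 0, -0.0001, 0, 8.8, 0, 0.085], [0.0015, 0, -0.0001, 0, 8.8, 0, 0.085], [0.0015, 0, -0.0001, 0, 8.8, 0, 0.085], [0, 0, 0, 0, 0, 0, 0.085], [0, 0, 0, 0, 0, 0, 0.085]]]}}

```text
t: 27.62
eef_pos: [0.4807, 0.0729, 0.0123]
tool_rot: [-0.18, 0.687, 0.685, 0.163]
contact_force: [-0.3, 0.9, 0.3]
gripper_width: 0.997
grasp_force: 0.0
```

```bash
python3 - <<'E'
from h import *
im,cam=shot("wrist"); cv2.imwrite("pics/c11.png",cv2.resize(im[160:340,140:400],(780,540),interpolation=cv2.INTER_CUBIC))
E
```

```text
(no output)
```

View pics/c11.png

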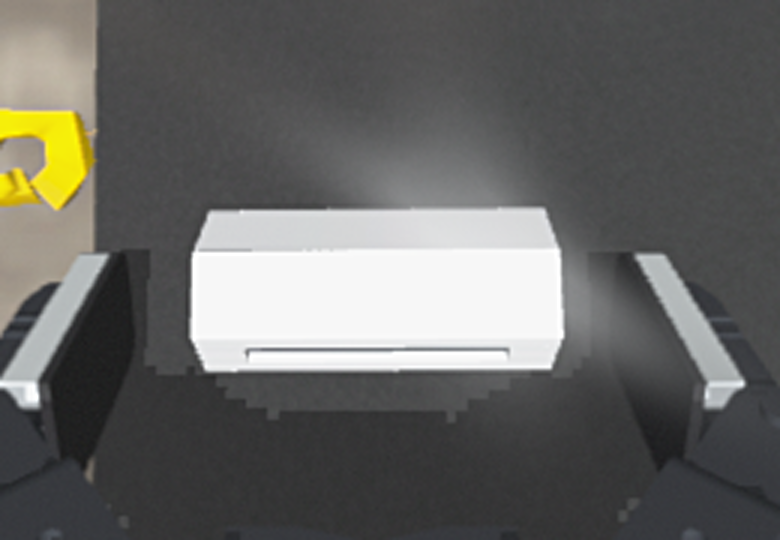

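Emit:
{"method": "move_arm", "body": {"commands": [[[0.0006, 0, -0.001, 0, 0, 0, 0.085], [0, 0, 0, 0, 0, 0, 0.05], [0, 0, 0, 0, 0, 0, 0.05], [0, 0, 0, 0, 0, 0, 0.05], [0, 0, 0, 0, 0, 0, 0.05], [0.0025, 0, -0.0043, 0, 0, 0, 0.05], [0, 0, 0, 0, 0, 0, 0.05], [-0.0015, 0, -0.0001, 0, -8.7, 0, 0.05], [-0.0015, 0, -0.0001, 0, -8.7, 0, 0.05], [-0.0015, 0, -0.0001, 0, -8.7, 0, 0.05], [-0.0015, 0, -0.0001, 0, -8.7, 0, 0.05], [-0.0015, 0, -0.0001, 0, -8.7, 0, 0.05], [-0.0015, 0, -0.0001, 0, -8.7, 0, 0.05], [-0.0015, 0, -0.0001, 0, -8.8, 0, 0.05], [0, 0, 0, 0, 0, 0, 0.05], [0.0022, 0, 0.0038, 0, 0, 0, 0.05], [0, 0, 0, 0, 0, 0, 0.05]]]}}

```text
t: 29.8
eef_pos: [0.4809, 0.0615, 0.0149]
tool_rot: [0.189, 0.677, 0.681, -0.205]
contact_force: [0.5, -1.2, -0.8]
gripper_width: 0.688
grasp_force: 64.4
```

Emit:
{"method": "move_arm", "body": {"commands": [[[0.0008, 0, 0.0013, 0, 0, 0, 0.05], [0, 0, 0, 0, 0, 0, 0.05], [0, 0, 0, 0, 0, 0, 0.085], [0, 0, 0, 0, 0, 0, 0.085], [0, 0, 0, 0, 0, 0, 0.085], [0, 0, -0.015, 0, 0, 0, 0.085], [0, 0, -0.025, 0, 0, 0, 0.085], [0, 0, -0.04, 0, 0, 0, 0.085], [0, 0, -0.05, 0, 0, 0, 0.085], [0, 0, -0.05, 0, 0, 0, 0.085], [0, 0, 0, 0, 0, 0, 0.085]]]}}

```text
t: 31.18
eef_pos: [0.486, 0.1636, 0.1671]
tool_rot: [0.191, 0.675, 0.683, -0.202]
contact_force: [-0.7, -0.8, -0.5]
gripper_width: 0.996
grasp_force: 0.0
```

```bash
python3 - <<'E'
from h import *
print(tool().round(3),np.round(bot.get_obs()["q"],2))
plan2((.54,-.03,.20),RT(0,0))
E
```

```text
[[-0.016  1.    -0.012  0.486]
 [ 0.845  0.007 -0.534  0.164]
 [-0.534 -0.019 -0.845  0.167]
 [ 0.     0.     0.     1.   ]] [-1.33  0.64  0.88  1.89  0.    1.1  -0.48]
turn [-0.9 32.3  0.7] rows 4.0 then shift mm [-193.6   54.   -32.9] rows 4.0
```

Emit:
{"method": "move_arm", "body": {"commands": [[[0, 0, 0, -0.2, 8, 0.2, 0.085], [0, 0, 0, -0.2, 8, 0.2, 0.085], [0, 0, 0, -0.2, 8, 0.2, 0.085], [0, 0, 0, -0.2, 8, 0.1, 0.085], [-0.0484, 0.0135, -0.0082, 0, 0, 0, 0.0], [-0.0484, 0.0135, -0.0082, 0, 0, 0, 0.0], [-0.0484, 0.0135, -0.0082, 0, 0, 0, 0.0], [-0.0484, 0.0135, -0.0082, 0, 0, 0, 0.0], [0, 0, 0, 0, 0, 0, 0.0], [0, 0, 0, 0, 0, 0, 0.0]]]}}

```text
t: 32.42
eef_pos: [0.5365, -0.0333, 0.1982]
tool_rot: [0.001, 0.709, 0.705, -0.006]
contact_force: [0.9, 0.9, 0.5]
gripper_width: -0.003
grasp_force: 0.0
```

```bash
python3 - <<'E'
from h import *
print(tool().round(3))
im,cam=shot("wrist")
bars(im,cam,box=((.45,.64),(-.12,.13)),amin=300)
s=[]
for P in ((.4825,.068,.03),(.492,-.083,.03),(.598,-.072,.03)):
    x,y=proj(cam,P)[0].astype(int); y=max(y,36);print(x,y)
    s.append(cv2.resize(im[y-36:y+36,x-33:x+33],(264,288),interpolation=cv2.INTER_CUBIC))
cv2.imwrite("pics/c12.png",np.hstack(s)); cv2.imwrite("pics/w12r.png",im)
plan2((.47,.312,.09),RT(0,0))
t,ct=shot("top"); g=cv2.cvtColor(t,cv2.COLOR_BGR2HSV);m=np.zeros(g.shape[:2],np.uint8);m[180:210,110:142]=255
rects(cv2.inRange(g,(0,0,100),(180,40,255))&m,ct,.045,30)
E
```

```text
[[ 0.006  1.    -0.008  0.536]
 [ 1.    -0.006 -0.01  -0.033]
 [-0.01  -0.008 -1.     0.198]
 [ 0.     0.     0.     1.   ]]
px [211. 199.] centre [ 0.473  -0.0731  0.024 ] size [0.0295 0.0446] ang of long side 12.4
px [303. 207.] centre [ 0.5833 -0.0865  0.024 ] size [0.0822 0.0999] ang of long side 53.2
px [228.  81.] centre [0.5002 0.0589 0.024 ] size [0.0515 0.1013] ang of long side 156.7
210 71
226 208
316 199
turn [-0.5  0.5 -0.2] rows 1.0 then shift mm [344.5 -66.5 108. ] rows 6.0
px [126. 194.] centre [0.4707 0.312  0.045 ] size [0.0456 0.0467] ang of long side 89.3
```

View pics/c12.png

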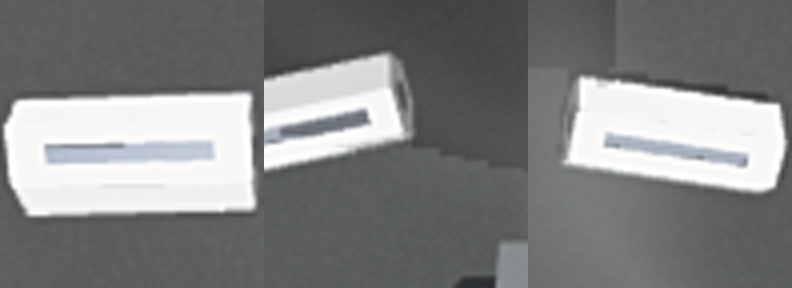

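```bash
python3 - <<'E'
from h import *
im=cv2.imread("pics/w12r.png"); c=imaging.calibration("wrist");cam=(c["intrinsics"],c["k1"],tool()@c["mount"])
g=cv2.cvtColor(im,cv2.COLOR_BGR2GRAY)
k=cv2.inRange(g,150,255); k[:, :150]=0; k[:,400:]=0
for z in (.024,):
    rects(cv2.morphologyEx(k,cv2.MORPH_CLOSE,np.ones((3,3))),cam,z,400)
t=cv2.imread("pics/top0.png"); ct=shot("top")[1]
print("matcorners",ray(ct,[(198,126),(312,121),(318,209),(202,213)],.012).round(3), ray(ct,[(198,126),(312,121),(318,209),(202,213)],.012).mean(0))
t,ct=shot("top"); rects(cv2.inRange(cv2.cvtColor(t,cv2.COLOR_BGR2GRAY),190,255),ct,.024,100)
E
```

```text
px [193. 242.] centre [ 0.4454 -0.1381  0.024 ] size [0.1017 0.1702] ang of long side 87.9
px [320. 197.] centre [ 0.603 -0.069  0.024] size [0.0288 0.0649] ang of long side 171.1
px [209.  73.] centre [0.4799 0.0681 0.024 ] size [0.0283 0.0633] ang of long side 0.9
px [344. 158.] centre [ 0.6321 -0.0568  0.024 ] size [0.105  0.3861] ang of long side 98.8
px [188.  60.] centre [0.4583 0.0782 0.024 ] size [0.0727 0.1124] ang of long side 87.4
matcorners [[ 0.643  0.142  0.012]
 [ 0.653 -0.143  0.012]
 [ 0.433 -0.152  0.012]
 [ 0.426  0.132  0.012]] [ 0.53867217 -0.00508841  0.012     ]
px [296. 354.] centre [ 0.0863 -0.0911  0.024 ] size [0.1271 0.1399] ang of long side 0.5
px [ 20. 262.] centre [0.3052 0.5908 0.024 ] size [0.0172 0.1063] ang of long side 90.8
px [126. 194.] centre [0.4726 0.3185 0.024 ] size [0.0417 0.0427] ang of long side 89.3
px [384. 188.] centre [ 0.4813 -0.315   0.024 ] size [0.1633 0.183 ] ang of long side 101.6
px [162. 142.] centre [0.6006 0.2285 0.024 ] size [0.0146 0.0583] ang of long side 111.2
px [303. 126.] centre [ 0.6357 -0.1183  0.024 ] size [0.0297 0.0429] ang of long side 178.4
px [240. 112.] centre [0.6731 0.0361 0.024 ] size [0.03   0.0433] ang of long side 161.8
```

Emit:
{"method": "move_arm", "body": {"commands": [[[0.0492, -0.0095, 0.0112, -0.5, 0.5, 0, 0], [0.0492, -0.0095, 0.0112, 0, 0, 0, 0], [0.0492, -0.0095, 0.0112, 0, 0, 0, 0], [0.0492, -0.0095, 0.0112, 0, 0, 0, 0], [0.0492, -0.0095, 0.0112, 0, 0, 0, 0], [0.0492, -0.0095, 0.0112, 0, 0, 0, 0], [0.0492, -0.0095, 0.0112, 0, 0, 0, 0], [0, 0, 0, 0, 0, 0, 0], [0, 0, 0, 0, 0, 0, 0]]]}}

```text
t: 33.75
eef_pos: [0.4721, 0.3109, 0.1192]
tool_rot: [0.002, 0.708, 0.706, -0.0]
contact_force: [0.7, -0.1, -0.9]
gripper_width: 0.002
grasp_force: 0.0
```

```bash
python3 - <<'E'
from h import *
print(tool().round(4))
im,cam=shot("wrist"); cv2.imwrite("pics/w13r.png",im)
u,v=proj(cam,(.4705,.312,.045))[0]; print(u,v)
g=cv2.medianBlur(cv2.cvtColor(im,cv2.COLOR_BGR2GRAY),3)
c=cv2.HoughCircles(g,cv2.HOUGH_GRADIENT,1,20,param1=80,param2=18,minRadius=12,maxRadius=50)
if c is not None:
  for x,y,r in c[0]:
    if abs(x-u)<60 and abs(y-v)<60: print(x,y,r,ray(cam,(x,y),.052).round(4),ray(cam,(x,y),.040).round(4))
plan2((.4705,.312,.065),RT(0,0))
E
```

```text
[[ 0.0037  1.      0.0021  0.4721]
 [ 1.     -0.0037 -0.0022  0.3109]
 [-0.0022  0.0021 -1.      0.1192]
 [ 0.      0.      0.      1.    ]]
260.2783003194675 198.18429692679035
260.5 193.5 26.2 [[0.4708 0.3186 0.052 ]] [[0.4707 0.3142 0.04  ]]
262.5 171.5 45.0 [[0.4724 0.3364 0.052 ]] [[0.4724 0.3331 0.04  ]]
240.5 195.5 31.6 [[0.4551 0.317  0.052 ]] [[0.454  0.3125 0.04  ]]
257.5 151.5 29.4 [[0.4688 0.3519 0.052 ]] [[0.4685 0.3494 0.04  ]]
298.5 247.5 16.0 [[0.5023 0.2702 0.052 ]] [[0.504 0.263 0.04 ]]
turn [ 0.1  0.1 -0.3] rows 1.0 then shift mm [ 1.9 -2.1 54.5] rows 1.0
```

Emit:
{"method": "move_arm", "body": {"commands": [[[0.002, -0.0018, 0.03, 0, 0, 0, 0], [0, 0, 0.03, 0, 0, 0, 0], [0, 0, 0, 0, 0, 0, 0], [0, 0, 0, 0, 0, 0, 0]]]}}

```text
t: 34.3
eef_pos: [0.472, 0.3121, 0.0605]
tool_rot: [0.002, 0.709, 0.705, 0.001]
contact_force: [-0.2, 0.1, 0.4]
gripper_width: -0.003
grasp_force: 0.0
```

Emit:
{"method": "move_arm", "body": {"commands": [[[0, 0, 0.004, 0, 0, 0, 0], [0, 0, 0.004, 0, 0, 0, 0], [0, 0, 0, 0, 0, 0, 0]]]}}

```text
t: 34.67
eef_pos: [0.471, 0.313, 0.0515]
tool_rot: [0.001, 0.709, 0.705, 0.001]
contact_force: [-0.3, -0.3, -0.1]
gripper_width: -0.001
grasp_force: 0.3
```

Emit:
{"method": "move_arm", "body": {"commands": [[[0, 0, 0.002, 0, 0, 0, 0], [0, 0, 0.001, 0, 0, 0, 0], [0, 0, 0, 0, 0, 0, 0]]]}}

```text
t: 35.05
eef_pos: [0.4711, 0.3129, 0.0485]
tool_rot: [0.001, 0.709, 0.705, 0.001]
contact_force: [-0.6, 0.0, 1.5]
gripper_width: 0.005
grasp_force: 0.8
```

Emit:
{"method": "move_arm", "body": {"commands": [[[0, 0, 0.001, 0, 0, 0, 0], [0, 0, 0, 0, 0, 0, 0], [0, 0, 0, 0, 0, 0, 0]]]}}

```text
t: 35.42
eef_pos: [0.4711, 0.3129, 0.0475]
tool_rot: [0.001, 0.709, 0.705, 0.001]
contact_force: [-0.2, 1.0, 2.0]
gripper_width: -0.0
grasp_force: 0.9
```

```bash
python3 - <<'E'
from h import *
for i in range(2):
    imaging.read_camera("top"); o=bot.get_obs(); print(o["eef_pos"].round(4) if hasattr(o["eef_pos"],'round') else o["eef_pos"],np.round(o["contact_force"],2))
E
```

```text
[0.4711 0.313  0.0475] [-0.45  1.31  1.61]
[0.4711 0.3129 0.0474] [0.28 0.48 2.03]
```

Emit:
{"method": "move_arm", "body": {"commands": [[[0, 0, 0.0004, 0, 0, 0, 0], [0, 0, 0, 0, 0, 0, 0], [0, 0, 0, 0, 0, 0, 0], [0, 0, 0, 0, 0, 0, 0], [0, 0, 0, 0, 0, 0, 0], [0, 0, 0, 0, 0, 0, 0], [0, 0, 0, 0, 0, 0, 0], [0, 0, 0, 0, 0, 0, 0], [0, 0, 0, 0, 0, 0, 0], [0, 0, 0, 0, 0, 0, 0]]]}}

```text
t: 36.78
eef_pos: [0.4711, 0.3129, 0.0471]
tool_rot: [0.001, 0.709, 0.705, 0.001]
contact_force: [0.8, 2.9, 5.3]
gripper_width: -0.001
grasp_force: 2.5
```

Emit:
{"method": "move_arm", "body": {"commands": [[[0, 0, 0.003, 0, 0, 0, 0], [0, 0, 0.0025, 0, 0, 0, 0], [0, 0, 0, 0, 0, 0, 0], [0, 0, 0, 0, 0, 0, 0]]]}}

```text
t: 37.28
eef_pos: [0.4711, 0.3129, 0.042]
tool_rot: [0.001, 0.709, 0.705, 0.001]
contact_force: [-1.6, 1.4, 9.5]
gripper_width: 0.001
grasp_force: 5.0
```

Emit:
{"method": "move_arm", "body": {"commands": [[[0, 0, 0.0004, 0, 0, 0, 0], [0, 0, 0, 0, 0, 0, 0], [0, 0, 0, 0, 0, 0, 0]]]}}

```text
t: 37.65
eef_pos: [0.4711, 0.3129, 0.0418]
tool_rot: [0.001, 0.709, 0.705, 0.001]
contact_force: [-2.5, 1.1, 11.7]
gripper_width: -0.0
grasp_force: 6.0
```

Emit:
{"method": "move_arm", "body": {"commands": [[[0, 0, -0.01, 0, 0, 0, 0], [0, 0, -0.04, 0, 0, 0, 0], [0, 0, -0.05, 0, 0, 0, 0.085], [0, 0, 0, 0, 0, 0, 0.085]]]}}

```text
t: 38.15
eef_pos: [0.4724, 0.3131, 0.1438]
tool_rot: [0.002, 0.709, 0.705, 0.003]
contact_force: [0.6, 0.1, -0.1]
gripper_width: 0.418
grasp_force: 0.0
```

```bash
python3 - <<'E'
from h import *
print(tool().round(3)); plan2((.50,.03,.17),RT(0,0))
t,ct=shot("top"); bars(t,ct,box=((.435,.62),(-.12,.12)))
E
```

```text
[[ 0.006  1.     0.006  0.472]
 [ 1.    -0.006  0.001  0.313]
 [ 0.001  0.006 -1.     0.144]
 [ 0.     0.     0.     1.   ]]
turn [ 0.3 -0.1 -0.3] rows 1.0 then shift mm [-283.1   27.6  -26.2] rows 5.0
px [287. 196.] centre [ 0.4644 -0.0743  0.024 ] size [0.0302 0.0645] ang of long side 12.1
px [228. 189.] centre [0.4832 0.067  0.024 ] size [0.0292 0.0632] ang of long side 179.6
px [283. 142.] centre [ 0.5965 -0.0681  0.024 ] size [0.0302 0.0508] ang of long side 171.5
```

```bash
python3 -c "
from h import *
grasp_plan((.4815,.0675,.024),0.5,0,d=.009,back=.06)"
```

```text
turn [ 0.2  0.  -0.8] rows 1.0 then shift mm [-245.3    8.4   57.9] rows 5.0
then z by mm 68.99999999999999
```

Emit:
{"method": "move_arm", "body": {"commands": [[[0, 0, 0, 0.2, 0, -0.8, 0.085], [-0.049, 0.0017, 0.0116, 0, 0, 0, 0.085], [-0.049, 0.0017, 0.0116, 0, 0, 0, 0.085], [-0.049, 0.0017, 0.0116, 0, 0, 0, 0.085], [-0.049, 0.0017, 0.0116, 0, 0, 0, 0.085], [-0.049, 0.0017, 0.0116, 0, 0, 0, 0.085], [0, 0, 0, 0, 0, 0, 0.085], [0, 0, 0, 0, 0, 0, 0.085]]]}}

```text
t: 39.2
eef_pos: [0.4807, 0.068, 0.0826]
tool_rot: [-0.0, 0.704, 0.71, -0.002]
contact_force: [-0.0, 0.4, -0.5]
gripper_width: 0.997
grasp_force: 0.0
```

```bash
cat >> h.py <<'E'
def near(c,r=.05):
    "rect of the bright blob nearest the image point of c in the wrist picture"
    im,cam=shot("wrist"); x,y=proj(cam,c)[0]
    g=cv2.inRange(cv2.cvtColor(im,cv2.COLOR_BGR2GRAY),140,255)
    m=np.zeros_like(g); P=np.array([c+np.array(d) for d in ((-.05,-.03,0),(.05,-.03,0),(.05,.03,0),(-.05,.03,0))])
    cv2.fillConvexPoly(m,proj(cam,P).astype(np.int32),255); print("exp px",x,y); rects(g&m,cam,c[2],300)
E
python3 -c "
from h import *
c=np.array((.4815,.0675,.024))
near(c); grasp_plan(c,0.5,0,d=.009)"
```

```text
exp px 263.6315705202026 207.4201383013312
px [264. 206.] centre [0.4821 0.068  0.024 ] size [0.0273 0.062 ] ang of long side 0.6
turn [-0.1  0.1  0.1] rows 1.0 then shift mm [-1.3  0.5 -1.2] rows 1.0
then z by mm 68.99999999999999
```

Emit:
{"method": "move_arm", "body": {"commands": [[[-0.0005, 0.001, 0.017, 0, 0, 0, 0.085], [0, 0, 0.017, 0, 0, 0, 0.085], [0, 0, 0.017, 0, 0, 0, 0.085], [0, 0, 0.016, 0, 0, 0, 0.085], [0, 0, 0, 0, 0, 0, 0.05], [0, 0, 0, 0, 0, 0, 0.05], [0, 0, 0, 0, 0, 0, 0.05], [0, 0, 0, 0, 0, 0, 0.05], [0, 0, -0.02, 0, 0, 0, 0.05], [0, 0, -0.035, 0, 0, 0, 0.05], [0, 0, 0, 0, 0, 0, 0.05]]], "squeeze": 100}}

```text
t: 40.62
eef_pos: [0.484, 0.0679, 0.0733]
tool_rot: [0.001, 0.704, 0.71, 0.001]
contact_force: [0.7, 1.0, -2.4]
gripper_width: 0.672
grasp_force: 107.0
```

```bash
cat >> h.py <<'E'
def place(s,d=.009,psi=11.5,up=.05):
    u=np.array([-np.sin(np.radians(psi)),np.cos(np.radians(psi)),0]); c=np.array([.481,-.314,.024])+s*u; print(c.round(3),bot.get_obs()["gripper_width"])
    plan2(c+[0,0,up-d],RT(psi,0)); print("then down",up*1000)
E
python3 -c "
from h import *
print(tool().round(4)); place(-.05)"
```

```text
[[-9.10e-03  1.00e+00  3.10e-03  4.84e-01]
 [ 1.00e+00  9.10e-03  2.00e-04  6.79e-02]
 [ 1.00e-04  3.10e-03 -1.00e+00  7.33e-02]
 [ 0.00e+00  0.00e+00  0.00e+00  1.00e+00]]
[ 0.491 -0.363  0.024] 0.6716143489901301
turn [  0.2   0.  -11. ] rows 2.0 then shift mm [-423.6  -79.1    8.3] rows 7.0
then down 50.0
```

Emit:
{"method": "move_arm", "body": {"commands": [[[0, 0, 0, 0.1, 0, -5.5, 0.05], [0, 0, 0, 0.1, 0, -5.5, 0.05], [-0.0471, -0.0088, 0, 0, 0, 0, 0.05], [-0.0471, -0.0088, 0, 0, 0, 0, 0.05], [-0.0471, -0.0088, 0, 0, 0, 0, 0.05], [-0.0471, -0.0088, 0, 0, 0, 0, 0.05], [-0.0471, -0.0088, 0, 0, 0, 0, 0.05], [-0.0471, -0.0088, 0, 0, 0, 0, 0.05], [-0.0471, -0.0088, 0, 0, 0, 0, 0.05], [-0.0471, -0.0088, 0, 0, 0, 0, 0.05], [-0.0471, -0.0088, 0, 0, 0, 0, 0.05], [0, 0, 0, 0, 0, 0, 0.05], [0, 0, 0, 0, 0, 0, 0.05]]]}}

```text
t: 42.25
eef_pos: [0.4889, -0.3627, 0.071]
tool_rot: [-0.002, 0.633, 0.774, -0.002]
contact_force: [-0.0, 0.5, -1.5]
gripper_width: 0.676
grasp_force: 106.8
```

```bash
python3 -c "
from h import *
place(-.05)
t,ct=shot('top'); g=cv2.cvtColor(t,cv2.COLOR_BGR2HSV)
im,cam=shot('wrist'); cv2.imwrite('pics/w20.png',im)
# tray rim edges in wrist view: project expected corners
print(np.round(bot.get_obs()['q'],2))"
```

```text
[ 0.491 -0.363  0.024] 0.6763887587689835
turn [-0.3 -0.1  0. ] rows 1.0 then shift mm [-0.7  1.9  6. ] rows 1.0
then down 50.0
[ 0.14  0.62  0.54  1.87 -0.43  0.78  1.12]
```

Emit:
{"method": "move_arm", "body": {"commands": [[[-0.0007, 0.002, 0.018, 0, 0, 0, 0.05], [0, 0, 0.018, 0, 0, 0, 0.05], [0, 0, 0.015, 0, 0, 0, 0.05], [0, 0, 0, 0, 0, 0, 0.05]]]}}

```text
t: 42.85
eef_pos: [0.4901, -0.3633, 0.0192]
tool_rot: [-0.003, 0.633, 0.774, -0.002]
contact_force: [-0.6, 0.5, -0.7]
gripper_width: 0.675
grasp_force: 106.8
```

Emit:
{"method": "move_arm", "body": {"commands": [[[0, 0, 0.001, 0, 0, 0, 0.05], [0, 0, 0, 0, 0, 0, 0.085], [0, 0, 0, 0, 0, 0, 0.085], [0, 0, 0, 0, 0, 0, 0.085], [0, 0, -0.02, 0, 0, 0, 0.085], [0, 0, -0.04, 0, 0, 0, 0.085], [0, 0, -0.03, 0, 0, 0, 0.085], [0, 0, 0, 0, 0, 0, 0.085]]]}}

```text
t: 43.85
eef_pos: [0.4932, -0.3655, 0.1139]
tool_rot: [0.002, 0.633, 0.774, -0.002]
contact_force: [-0.6, 0.2, -0.4]
gripper_width: 0.994
grasp_force: 0.0
```

```bash
python3 -c "
from h import *
near(np.array((.491,-.363,.024)))
grasp_plan((.4645,-.0745,.024),12.2,0)"
```

```text
exp px 260.6403985151862 189.30887458622558
px [260. 187.] centre [ 0.4905 -0.3627  0.024 ] size [0.0606 0.1003] ang of long side 180.0
turn [-0.1  0.2 -0.7] rows 1.0 then shift mm [289.4  34.   28.2] rows 5.0
then z by mm 69.99999999999999
```

Emit:
{"method": "move_arm", "body": {"commands": [[[0.0482, 0.0057, 0, 0, 0, -0.7, 0.085], [0.0482, 0.0057, 0, 0, 0, 0, 0.085], [0.0482, 0.0057, 0.005, 0, 0, 0, 0.085], [0.0482, 0.0057, 0.008, 0, 0, 0, 0.085], [0.0482, 0.0057, 0.008, 0, 0, 0, 0.085], [0.0482, 0.0057, 0.008, 0, 0, 0, 0.085], [0, 0, 0, 0, 0, 0, 0.085], [0, 0, 0, 0, 0, 0, 0.085]]]}}

```text
t: 44.9
eef_pos: [0.4641, -0.0744, 0.0806]
tool_rot: [-0.001, 0.628, 0.778, -0.002]
contact_force: [0.3, -0.4, -0.0]
gripper_width: 0.993
grasp_force: 0.0
```

```bash
python3 -c "
from h import *
c=np.array((.4645,-.0745,.024))
near(c);grasp_plan(c,12.2,0,d=.009)"
```

```text
exp px 263.3726913765779 207.89417457409166
px [257. 207.] centre [ 0.4597 -0.0755  0.024 ] size [0.0271 0.0667] ang of long side 12.3
turn [-0.3  0.1 -0.1] rows 1.0 then shift mm [ 0.6  0.4 -3.2] rows 1.0
then z by mm 68.99999999999999
```

Emit:
{"method": "move_arm", "body": {"commands": [[[0, -0.0035, 0.016, 0, 0, 0, 0.085], [0, 0, 0.016, 0, 0, 0, 0.085], [0, 0, 0.016, 0, 0, 0, 0.085], [0, 0, 0.016, 0, 0, 0, 0.085], [0, 0, 0, 0, 0, 0, 0.05], [0, 0, 0, 0, 0, 0, 0.05], [0, 0, 0, 0, 0, 0, 0.05], [0, 0, 0, 0, 0, 0, 0.05], [0, 0, -0.02, 0, 0, 0, 0.05], [0, 0, -0.035, 0, 0, 0, 0.05], [0, 0, 0, 0, 0, 0, 0.05]]]}}

```text
t: 46.32
eef_pos: [0.4626, -0.0747, 0.0735]
tool_rot: [0.0, 0.628, 0.778, -0.001]
contact_force: [-0.0, -0.5, -1.3]
gripper_width: 0.673
grasp_force: 107.3
```

```bash
python3 -c "
from h import *
print(tool().round(4)); place(0.)"
```

```text
[[-2.119e-01  9.773e-01 -2.000e-04  4.626e-01]
 [ 9.773e-01  2.119e-01 -1.400e-03 -7.470e-02]
 [-1.300e-03 -5.000e-04 -1.000e+00  7.350e-02]
 [ 0.000e+00  0.000e+00  0.000e+00  1.000e+00]]
[ 0.481 -0.314  0.024] 0.672929302722215
turn [-0.   0.1  0.7] rows 1.0 then shift mm [-238.1  -29.6    8.5] rows 4.0
then down 50.0
```

Emit:
{"method": "move_arm", "body": {"commands": [[[-0.0397, -0.0049, 0, 0, 0, 0.7, 0.05], [-0.0397, -0.0049, 0, 0, 0, 0, 0.05], [-0.0397, -0.0049, 0, 0, 0, 0, 0.05], [-0.0397, -0.0049, 0, 0, 0, 0, 0.05], [-0.0397, -0.0049, 0, 0, 0, 0, 0.05], [-0.0397, -0.0049, 0, 0, 0, 0, 0.05], [0, 0, 0, 0, 0, 0, 0.05], [0, 0, 0, 0, 0, 0, 0.05]]]}}

```text
t: 47.32
eef_pos: [0.4795, -0.313, 0.0709]
tool_rot: [-0.002, 0.633, 0.774, -0.002]
contact_force: [-0.3, 0.3, -1.0]
gripper_width: 0.672
grasp_force: 107.1
```

```bash
python3 -c "
from h import *
place(0.)"
```

```text
[ 0.481 -0.314  0.024] 0.6715892270898369
turn [-0.3 -0.1  0. ] rows 1.0 then shift mm [-1.3  1.2  5.9] rows 1.0
then down 50.0
```

Emit:
{"method": "move_arm", "body": {"commands": [[[-0.0013, 0.0012, 0.018, 0, 0, 0, 0.05], [0, 0, 0.018, 0, 0, 0, 0.05], [0, 0, 0.016, 0, 0, 0, 0.05], [0, 0, 0, 0, 0, 0, 0.05]]]}}

```text
t: 47.82
eef_pos: [0.4808, -0.3148, 0.0186]
tool_rot: [-0.002, 0.633, 0.775, -0.002]
contact_force: [0.5, -0.7, -1.7]
gripper_width: 0.674
grasp_force: 107.2
```

Emit:
{"method": "move_arm", "body": {"commands": [[[0, 0, 0, 0, 0, 0, 0.085], [0, 0, 0, 0, 0, 0, 0.085], [0, 0, 0, 0, 0, 0, 0.085], [0, 0, -0.02, 0, 0, 0, 0.085], [0, 0, -0.04, 0, 0, 0, 0.085], [0, 0, -0.03, 0, 0, 0, 0.085], [0, 0, 0, 0, 0, 0, 0.085]]]}}

```text
t: 48.7
eef_pos: [0.4834, -0.3163, 0.1137]
tool_rot: [0.002, 0.633, 0.774, -0.001]
contact_force: [0.1, 0.6, 0.1]
gripper_width: 0.994
grasp_force: 0.0
```

```bash
python3 -c "
from h import *
grasp_plan((.5995,-.07,.024),-8.9,0)
t,ct=shot('top'); bars(t,ct,box=((.435,.64),(-.12,.12)))"
```

```text
turn [ 0.1  0.2 20.4] rows 2.0 then shift mm [261.3  76.6  29.7] rows 5.0
then z by mm 69.99999999999999
px [283. 140.] centre [ 0.6033 -0.0694  0.024 ] size [0.031  0.0658] ang of long side 171.0
```

Emit:
{"method": "move_arm", "body": {"commands": [[[0, 0, 0, 0, 0, 10.2, 0.085], [0, 0, 0, 0, 0, 10.2, 0.085], [0.0436, 0.013, 0, 0, 0, 0, 0.085], [0.0436, 0.013, 0, 0, 0, 0, 0.085], [0.0436, 0.013, 0.006, 0, 0, 0, 0.085], [0.0436, 0.013, 0.008, 0, 0, 0, 0.085], [0.0436, 0.013, 0.008, 0, 0, 0, 0.085], [0.0436, 0.014, 0.008, 0, 0, 0, 0.085], [0, 0, 0, 0, 0, 0, 0.085], [0, 0, 0, 0, 0, 0, 0.085]]]}}

```text
t: 50.0
eef_pos: [0.5993, -0.0693, 0.0786]
tool_rot: [-0.001, 0.76, 0.65, -0.003]
contact_force: [-0.1, -1.3, 0.6]
gripper_width: 0.997
grasp_force: 0.0
```

```bash
python3 -c "
from h import *
c=np.array((.602,-.069,.024))
near(c);grasp_plan(c,-8.9,0,d=.009)"
```

```text
exp px 266.20143557576534 208.15312302215844
px [269. 216.] centre [ 0.603  -0.0763  0.024 ] size [0.0399 0.0675] ang of long side 171.2
turn [-0.3  0.2 -0.1] rows 1.0 then shift mm [ 1.5  2.6 -5. ] rows 1.0
then z by mm 68.99999999999999
```

Emit:
{"method": "move_arm", "body": {"commands": [[[0, 0.003, 0.016, 0, 0, 0, 0.085], [0, 0, 0.016, 0, 0, 0, 0.085], [0, 0, 0.016, 0, 0, 0, 0.085], [0, 0, 0.014, 0, 0, 0, 0.085], [0, 0, 0, 0, 0, 0, 0.05], [0, 0, 0, 0, 0, 0, 0.05], [0, 0, 0, 0, 0, 0, 0.05], [0, 0, 0, 0, 0, 0, 0.05], [0, 0, -0.02, 0, 0, 0, 0.05], [0, 0, -0.035, 0, 0, 0, 0.05], [0, 0, 0, 0, 0, 0, 0.05]]]}}

```text
t: 51.42
eef_pos: [0.6053, -0.0699, 0.0757]
tool_rot: [0.001, 0.76, 0.65, -0.0]
contact_force: [-0.0, -0.5, -1.1]
gripper_width: 0.674
grasp_force: 107.0
```

```bash
python3 -c "
from h import *
print(tool().round(4)); place(0.05)"
```

```text
[[ 0.1548  0.988   0.0013  0.6053]
 [ 0.988  -0.1548 -0.0019 -0.0699]
 [-0.0017  0.0016 -1.      0.0757]
 [ 0.      0.      0.      1.    ]]
[ 0.471 -0.265  0.024] 0.6743263010990467
turn [  0.1   0.1 -20.4] rows 2.0 then shift mm [-164.5 -170.4   10.7] rows 4.0
then down 50.0
```

Emit:
{"method": "move_arm", "body": {"commands": [[[0, 0, 0, 0, 0, -10.2, 0.05], [0, 0, 0, 0, 0, -10.2, 0.05], [-0.0329, -0.0341, 0, 0, 0, 0, 0.05], [-0.0329, -0.0341, 0, 0, 0, 0, 0.05], [-0.0329, -0.0341, 0, 0, 0, 0, 0.05], [-0.0329, -0.0341, 0, 0, 0, 0, 0.05], [-0.0329, -0.0341, 0, 0, 0, 0, 0.05], [0, 0, 0, 0, 0, 0, 0.05], [0, 0, 0, 0, 0, 0, 0.05]]]}}

```text
t: 52.55
eef_pos: [0.4689, -0.2642, 0.0731]
tool_rot: [-0.001, 0.633, 0.774, -0.002]
contact_force: [-0.0, 0.2, -0.8]
gripper_width: 0.672
grasp_force: 106.9
```

```bash
python3 -c "
from h import *
place(0.05)"
```

```text
[ 0.471 -0.265  0.024] 0.6718212424068506
turn [-0.3  0.  -0. ] rows 1.0 then shift mm [-1.3  2.   8.1] rows 1.0
then down 50.0
```

Emit:
{"method": "move_arm", "body": {"commands": [[[-0.0013, 0.002, 0.018, 0, 0, 0, 0.05], [0, 0, 0.018, 0, 0, 0, 0.05], [0, 0, 0.017, 0, 0, 0, 0.05], [0, 0, 0, 0, 0, 0, 0.05]]]}}

```text
t: 53.05
eef_pos: [0.4703, -0.2652, 0.0184]
tool_rot: [-0.002, 0.633, 0.775, -0.002]
contact_force: [0.1, -0.3, -0.7]
gripper_width: 0.674
grasp_force: 107.0
```

Emit:
{"method": "move_arm", "body": {"commands": [[[0, 0, 0.0005, 0, 0, 0, 0.05], [0, 0, 0, 0, 0, 0, 0.085], [0, 0, 0, 0, 0, 0, 0.085], [0, 0, 0, 0, 0, 0, 0.085], [0, 0, -0.02, 0, 0, 0, 0.085], [0, 0, -0.04, 0, 0, 0, 0.085], [0.04, 0.02, -0.04, 0, 0, 0, 0.085], [0.06, 0, -0.015, 0, 0, 0, 0.085], [0.06, 0, 0, 0, 0, 0, 0.085], [0.06, 0, 0, 0, 0, 0, 0.085], [0.06, 0, 0, 0, 0, 0, 0.085], [0, 0, 0, 0, 0, 0, 0.085]]]}}

```text
t: 54.55
eef_pos: [0.4341, 0.0179, 0.1342]
tool_rot: [-0.002, 0.629, 0.777, -0.002]
contact_force: [-0.2, -0.5, 0.2]
gripper_width: 0.998
grasp_force: 0.0
```

```bash
python3 - <<'E'
from h import *
print(tool().round(3)[:3,3])
t,ct=shot("top"); g=cv2.cvtColor(t,cv2.COLOR_BGR2GRAY)
c=[.481,-.314,.02]
x,y=proj(ct,c)[0].astype(int)
r=t[y-45:y+45,x-50:x+50]; cv2.imwrite("pics/tray_end.png",cv2.resize(r,(800,600)[:2],interpolation=cv2.INTER_CUBIC))
gx=g[y-40:y+40,x-45:x+45]; print(gx[40,::2]); 
E
```

```text
[0.434 0.018 0.134]
[134 137 129 134  99 242 246 246 246 242 179 181 220 191 185 230 241 247
 247 245 183 182 188 240 142 242 230 246 247 246 194 183 182 233 150 227
 221 246 246 234 113 232 142 110 157]
```

```bash
python3 - <<'E'
from h import *
t,ct=shot("top"); g=cv2.cvtColor(t,cv2.COLOR_BGR2GRAY)
m=np.zeros_like(g); u=np.radians(11.5); X=np.array([np.cos(u),np.sin(u),0]);Y=np.array([-np.sin(u),np.cos(u),0])
P=[np.array([.481,-.314,.012])+a*X*.070+b*Y*.08 for a,b in((-1,-1),(1,-1),(1,1),(-1,1))]
cv2.fillConvexPoly(m,proj(ct,P).astype(np.int32),255)
rects(cv2.morphologyEx(cv2.inRange(g,0,225)&m,cv2.MORPH_CLOSE,np.ones((3,3))),ct,.024,40)
bars(t,ct,box=((.435,.64),(-.12,.12)))
rects(cv2.inRange(g,140,255)&cv2.rectangle(np.zeros_like(g),(105,175),(150,215),255,-1),ct,.045,30)
E
```

```text
px [364. 192.] centre [ 0.4717 -0.2631  0.024 ] size [0.0308 0.0603] ang of long side 10.6
px [383. 188.] centre [ 0.482  -0.3116  0.024 ] size [0.0318 0.0605] ang of long side 11.9
px [403. 183.] centre [ 0.4922 -0.3612  0.024 ] size [0.0303 0.0608] ang of long side 11.7
px [242. 183.] centre [0.4977 0.0319 0.024 ] size [0.1268 0.1782] ang of long side 89.3
px [125. 194.] centre [0.4707 0.3132 0.045 ] size [0.0443 0.0456] ang of long side 0.9
```

All three bars lie flat in the tray, 60 x 30 mm each and where I placed them. The gripper is clear of everything.

```bash
python3 -c "
from station import bot
print(bot.hand_in())"
```

```text
the job is handed in; nothing more can be done
None
```

I turned all three bars slot-up on the mat, pressed the shutter release to its first click and then right down, laid the bars apart on the tray floor, and handed the job in; the hand-in gave no verdict, so I don't know how it was judged.

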